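# Put three reagent bottles back in the right spill trays

## Task

The three brown glass bottles all stand in the wrong spill trays: rearrange them so that the largest bottle stands in the largest tray, the medium one in the medium tray and the smallest in the smallest, each upright and in the middle of its tray. Use the empty round rubber mat to park one bottle, standing free in the middle of it, while you shift the others. It is glass, so set every bottle down gently without dropping or tipping it, and leave the rest of the stock where it stands.

Things in the scene. Friction and masses are not known exactly. Their poses are not given: they have to be found in the camera images.
- large_bottle_center (a point): The large of the three brown glass bottles with blue screw caps and white labels: body 78 mm in diameter, 150 mm tall in all, loose, upright. The point is its centre, on its axis, 75 mm above its underside; z is up along its axis. The round cap, the place to grip it from above, is 42 mm in diameter and takes up the top 28 mm (its top is 75 mm above the point); about 9 mm of narrower neck lies below the cap, then the shoulder. At the start it stands in the small tray.
- medium_bottle_center (a point): The medium of the three brown glass bottles with blue screw caps and white labels: body 62 mm in diameter, 124 mm tall in all, loose, upright. The point is its centre, on its axis, 62 mm above its underside; z is up along its axis. The round cap, the place to grip it from above, is 38 mm in diameter and takes up the top 26 mm (its top is 62 mm above the point); about 9 mm of narrower neck lies below the cap, then the shoulder. At the start it stands in the large tray.
- small_bottle_center (a point): The small of the three brown glass bottles with blue screw caps and white labels: body 48 mm in diameter, 100 mm tall in all, loose, upright. The point is its centre, on its axis, 50 mm above its underside; z is up along its axis. The round cap, the place to grip it from above, is 32 mm in diameter and takes up the top 24 mm (its top is 50 mm above the point); about 9 mm of narrower neck lies below the cap, then the shoulder. At the start it stands in the medium tray.
- large_tray: The large of the three square open white plastic spill trays, 150 x 150 mm outside, rim 40 mm high, walls and floor 4 mm thick, fixed to the bench. The origin is the centre of its underside, on the bench; a bottle stands on its inner floor, 4 mm above the origin. x and y run along its sides, z is up.
- medium_tray: The medium of the three square open white plastic spill trays, 125 x 125 mm outside, rim 32 mm high, walls and floor 4 mm thick, fixed to the bench. The origin is the centre of its underside, on the bench; a bottle stands on its inner floor, 4 mm above the origin. x and y run along its sides, z is up.
- small_tray: The small of the three square open white plastic spill trays, 104 x 104 mm outside, rim 24 mm high, walls and floor 4 mm thick, fixed to the bench. The origin is the centre of its underside, on the bench; a bottle stands on its inner floor, 4 mm above the origin. x and y run along its sides, z is up.
- parking_mat: Flat round black rubber mat, 120 mm in diameter, 6 mm thick, empty at the start, fixed to the bench: the free spot. The origin is the centre of its underside (its top is 6 mm above); z is up.
- white_bottle_center (a point): A neighbour to leave alone: white plastic bottle, 54 mm in diameter, 125 mm tall, loose; the point is its centre, half-way up.
- clear_jar_center (a point): A neighbour to leave alone: clear glass jar with a steel lid, 60 mm in diameter, 85 mm tall, loose; the point is its centre, half-way up.
- carton_center (a point): A neighbour to leave alone: small cardboard carton, 75 x 55 x 60 mm high, loose; the point is its centre.

How it is judged:
By the outcome, as a careful person would: the job done as asked, in the order asked, and still so for the second after the job is handed in, with the robot touching nothing.
It also fails if it takes over 120 s, if anything falls off the work surface, if the arm or the gripper's body presses on something with over 40 N, if the wrist force passes 120 N, or if a joint passes its speed limit or range.

## Robot

A 7-joint arm with a two-finger parallel gripper is mounted at the origin on the work surface. World frame = base frame: x ahead of the robot, y to its left, z up, the work surface at z = 0. Lengths are in mm, angles in rad, forces in N, time in s.
With the tool pointing down it reaches from about 400 to 850 mm from the base axis. Payload 4.5 kg.
Tool frame: the origin (TCP) lies between the finger pads; the fingertips stand manip.tcp_to_tips ahead of it and the grasp point (between the pads) lies 6 mm ahead of it (manip.tcp_to_tips is the distance from the TCP to the fingertips, in mm); z points along the fingers, y is the line along which they close (so a half turn about z gives the same grasp; the last joint's range is limited). The gripper opens to 88 mm and grips with 3 to 60 N. Pads are 18 mm wide; open, the fingers measure 123 mm over their backs; the gripper's body (75 mm by 187 mm) begins 45 mm behind the grasp point.
Start: joints at [1.148, 0.689, -0.195, 1.565, 0.157, 0.902, -0.215], TCP at [275.705, -560.928, 233.343] pointing down, gripper open.
Joint ranges: [-3.01, 3.01], [-0.46, 2.08], [-1.47, 1.51], [0.13, 2.56], [-1, 4.14], [0.04, 2.09], [-2.66, 2.66]. Speed limits (rad/s): [2.57, 2.57, 3.14, 3.14, 3.14, 3.14, 3.14].

## Interface

Orientations are given as a unit quaternion [x, y, z, w].
In Python, from cell import readout, cams, order, manip gives the robot as it stands.
- The arm moves only by the tool servo_tool, never from a script. Its argument "series" is a list of rows, each a list of 3 entries, a list of its own where there are three numbers: the opening, from 0 (shut) to 1 (fully open), then the shift along the tool's x, y, z scaled (see below), then the turn about the tool's z scaled (see below). In form: [[gripper, [tx, ty, tz], spin], ...]. A call has 1 to 5 rows; each row is the pose to reach, as a shift and turn from the pose commanded when the call began, along the tool's axes at that moment; what a row does not reach only later rows make up. The controller multiplies each number of a shift by 25 cm and each number of a turn by 45 degrees. A row lasts 1/10 s, in which the tool goes at most 50 mm and 8.59 degrees, less where a joint would pass 70% of its speed; a pose out of reach is approached as far as the arm can. A call with a number of a shift or a turn outside -1 to 1 is refused whole. A call with a gripper value outside its range is refused whole. The fingers move at their own pace and stop on an object; "newtons" is the grip in N (left out, the last holds). Time passes only in rows, so rows that repeat a pose let the fingers close. It gives the time, the measured TCP pose, the force, the opening and the grip force at its end, in the units of the state.
- readout.read_state(): the state, without advancing time (a new reading comes with each control period).
- cams.capture(name): name is "scene" or "side" or "wrist"; returns the picture (384x512x3 uint8, blue, green, red); there is no depth.
- cams.camera_params(name): a dict with "K" (3x3 intrinsics, pixels), "k1" (the pictures are not rectified: a ray, as slopes to the right and down, at radius r is drawn at 1 + k1 r^2 times it, then the intrinsics apply), "extrinsics" (4x4, takes a point from world to camera coordinates). Camera axes: x right, y up, looking along -z (the intrinsics and any distortion apply to the point x, -y, -z); pixel columns grow to the right and rows downward; lengths in mm; the calibration is good to about 2 mm. A picture is of the moment at which its call begins: read the wrist's pose just before it. camera_params takes no time and is no camera call; for the wrist camera it gives the pose at the moment of the call.
- order.job_done(): hands the job in; it is judged then, once.
The state is a dict: "time_s": time; "qpos": joint angles; "qvel": joint speeds; "tau": joint torques, N m; "ee_pos": TCP position; "orientation": TCP orientation; "ft_force": force on the tool from outside, world axes, zero at the start; "wrist_torque": the same for the moment, N m; "width": finger opening in mm; "grip_force": force on a finger pad.
Only numpy, scipy, OpenCV 4.12 (cv2) and the standard library are available. Lean on these libraries where they do the work, as an engineer would, in place of code of your own. Each camera call takes 0.05 s, during which the arm holds its last target. There are 200 camera calls.

## Working session

There is one attempt and no reset: what is moved stays moved. The work goes in short steps, Python scripts to look and compute and a tool call to move; the robot and the scene stay as the last step left them, time stands still between calls to the robot, and variables do not carry over. Pictures are saved under pics/ and viewed, at most 14 in all, crops included, and the job is handed in when it is done.

Besides the shell and the picture viewer there is one more tool, called after "Emit:" as name(argument=value, ...) on one line, values as JSON. servo_tool: Moves the arm, as the interface text tells. Its arguments: {"type":"object","properties":{"series":{"type":"array"},"newtons":{"type":"number"}},"required":["series"]}

```bash
mkdir -p pics; ls; python3 - <<'E'
from cell import readout,cams,manip
import cv2
print(manip.tcp_to_tips); print(readout.read_state())
for n in ("scene","side"):
    cv2.imwrite(f"pics/{n}0.png",cams.capture(n)); print(n,cams.camera_params(n))
E
```

```text
pics
25.0
{'time_s': 0.0, 'qpos': array([ 1.1477835 ,  0.69000426, -0.19453086,  1.56635561,  0.15731544,
        0.90246616, -0.21510071]), 'qvel': array([-0.0013295 , -0.00041801,  0.00014688,  0.00050961, -0.00104205,
       -0.00225118, -0.00096342]), 'tau': array([ 8.04395095e-04, -5.27569163e+01, -1.26721781e+00, -1.53431994e+01,
       -5.27218357e-02,  6.47856112e-03,  1.68738529e-04]), 'ee_pos': array([ 275.35921802, -560.35720281,  232.49472105]), 'orientation': array([ 9.74015852e-01,  2.26477980e-01, -2.70383017e-04, -8.78783383e-04]), 'ft_force': array([ 0.09298518, -0.15265585,  0.46381625]), 'wrist_torque': array([-0.01345924, -0.01337911, -0.0039492 ]), 'grip_force': 0.0, 'width': 88.03674021132841}
scene {'K': array([[353.34260777,   0.        , 257.61199153],
       [  0.        , 353.34260777, 190.3904292 ],
       [  0.        ,   0.        ,   1.        ]]), 'k1': -0.08011216266038317, 'extrinsics': array([[ 8.69713180e-01,  4.93165982e-01, -1.96544805e-02,
        -4.72191910e+02],
       [-2.65741327e-01,  5.01456847e-01,  8.23360539e-01,
         9.55151417e+01],
       [ 4.15909282e-01, -7.10864505e-01,  5.67178212e-01,
        -1.24618574e+03],
       [ 0.00000000e+00,  0.00000000e+00,  0.00000000e+00,
         1.00000000e+00]])}
side {'K': array([[417.30643706,   0.        , 248.84722265],
       [  0.        , 417.30643706, 191.83492384],
       [  0.        ,   0.        ,   1.        ]]), 'k1': -0.059830823560154754, 'extrinsics': array([[-8.82411993e-01, -4.70182202e-01,  1.66664989e-02,
         4.98793216e+02],
       [ 2.84060607e-01, -5.04201223e-01,  8.15530930e-01,
        -2.35526525e+02],
       [-3.75044859e-01,  7.24368569e-01,  5.78473448e-01,
        -8.02186858e+02],
       [ 0.00000000e+00,  0.00000000e+00,  0.00000000e+00,
         1.00000000e+00]])}
```

View pics/scene0.png

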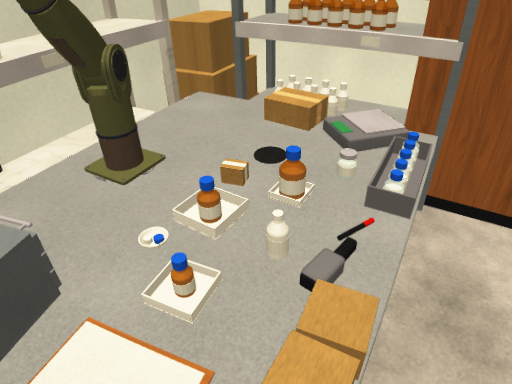

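View pics/side0.png

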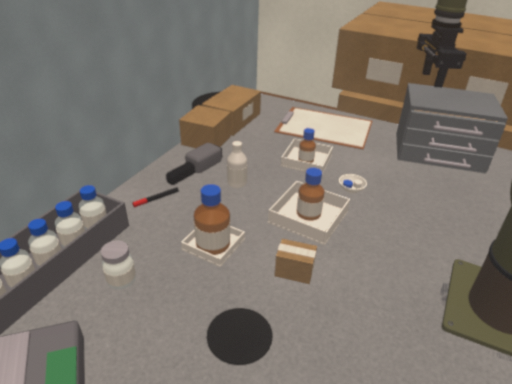

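The scene view shows the caps at about (293,153), (207,184) and (180,260), the trays at (291,191), (211,211) and (182,290), and the mat at (270,155). The side view shows the caps at (211,192), (314,176) and (309,134), and the mat at (240,335).

```bash
cat > h.py <<'E'
import numpy as np,cv2
from cell import readout,cams,manip
def ray(P,u,v):
    K=P["K"];E=P["extrinsics"]
    d=np.array([(u-K[0,2])/K[0,0],(v-K[1,2])/K[1,1]]);s=d.copy()
    for _ in range(30): s=d/(1+P["k1"]*(s@s))
    R=E[:3,:3]; return -R.T@E[:3,3], R.T@np.array([s[0],-s[1],-1])
def at_z(P,u,v,z):
    o,d=ray(P,u,v); return (o+d*(z-o[2])/d[2])[:2]
def proj(P,X):
    X=np.atleast_2d(X);E=P["extrinsics"];c=X@E[:3,:3].T+E[:3,3]
    s=np.c_[c[:,0],-c[:,1]]/-c[:,2:];s=s*(1+P["k1"]*(s**2).sum(1,keepdims=True))
    return s@P["K"][:2,:2].T+P["K"][:2,2]
def tri(rs):
    A=0;b=0
    for o,d in rs:
        d=d/np.linalg.norm(d);M=np.eye(3)-np.outer(d,d);A=A+M;b=b+M@o
    return np.linalg.solve(A,b)
def blue(im):
    h=cv2.cvtColor(im,cv2.COLOR_BGR2HSV); return cv2.inRange(h,(105,150,60),(130,255,255))
def blobs(m,mn=40):
    n,l,s,c=cv2.connectedComponentsWithStats(m); return [(s[i,4],*c[i].round(1)) for i in range(1,n) if s[i,4]>=mn]
E
python3 - <<'E'
from h import *
S={n:(cams.camera_params(n),cv2.imread(f"pics/{n}0.png")) for n in("scene","side")}
g={"L":[(293,153),(211,192)],"M":[(207,184),(314,176)],"S":[(180,260),(309,134)]}
for k,v in g.items():
    r=[]
    for (P,im),p in zip(S.values(),v):
        b=min(blobs(blue(im)),key=lambda q:np.hypot(q[1]-p[0],q[2]-p[1]));print(k,b);r.append(ray(P,b[1],b[2]))
    print(tri(r).round(1))
for (P,im),p in zip(S.values(),[(270,155),(240,335)]):
    b=min(blobs(cv2.inRange(im,(0,0,0),(45,45,45)),200),key=lambda q:np.hypot(q[1]-p[0],q[2]-p[1]));print("mat",b,at_z(P,b[1],b[2],6))
bx=[("scene",265,172,55,40),("scene",168,182,85,56),("scene",140,255,85,66),("side",178,212,70,52),("side",265,180,90,60),("side",275,135,65,45)]
t=[]
for n,x,y,w,h in bx:
    t.append(cv2.resize(S[n][1][y:y+h,x:x+w],(266,266*h//w if 266*h//w<300 else 299)))
    t[-1]=cv2.copyMakeBorder(t[-1],0,300-t[-1].shape[0],0,0,cv2.BORDER_CONSTANT)
cv2.imwrite("pics/c.png",np.vstack([np.hstack(t[:3]),np.hstack(t[3:])]))
E
```

```text
L (np.int32(199), np.float64(293.0), np.float64(152.7))
L (np.int32(173), np.float64(210.3), np.float64(190.8))
[603.2 102.4 144.5]
M (np.int32(186), np.float64(206.4), np.float64(182.8))
M (np.int32(76), np.float64(313.9), np.float64(172.2))
[ 453.1 -108.2  120.4]
S (np.int32(230), np.float64(178.8), np.float64(261.2))
S (np.int32(76), np.float64(313.9), np.float64(172.2))
[ 497.8 -283.3   11.4]
mat (np.int32(410), np.float64(270.0), np.float64(154.5)) [432.29745613 285.41553239]Traceback (most recent call last):
  File "<stdin>", line 10, in <module>
ValueError: min() iterable argument is empty
```

```bash
sed -i 's/(105,150,60),(130/(105,110,40),(132/' h.py
python3 - <<'E'
from h import *
S={n:(cams.camera_params(n),cv2.imread(f"pics/{n}0.png")) for n in("scene","side")}
g={"L":[(293,153),(211,192)],"M":[(207,184),(314,176)],"S":[(180,260),(309,134)]}
for k,v in g.items():
    r=[]
    for (P,im),p in zip(S.values(),v):
        b=min(blobs(blue(im),25),key=lambda q:np.hypot(q[1]-p[0],q[2]-p[1]));r.append(ray(P,b[1],b[2]));print(b[1:])
    print(k,tri(r).round(1))
for (P,im),p in zip(S.values(),[(270,155),(240,335)]):
    m=cv2.inRange(im,(0,0,0),(60,60,60));print([ (b,at_z(P,b[1],b[2],6)) for b in blobs(m,200) if np.hypot(b[1]-p[0],b[2]-p[1])<40])
bx=[("scene",265,172,55,40),("scene",168,182,85,56),("scene",140,255,85,66),("side",178,212,70,52),("side",265,180,90,60),("side",275,135,65,45)]
t=[]
for n,x,y,w,h in bx:
    t.append(cv2.resize(S[n][1][y:y+h,x:x+w],(266,266*h//w)))
    t[-1]=cv2.copyMakeBorder(t[-1],0,300-t[-1].shape[0],0,0,cv2.BORDER_CONSTANT)
cv2.imwrite("pics/c.png",np.vstack([np.hstack(t[:3]),np.hstack(t[3:])]))
E
```

```text
(np.float64(292.9), np.float64(152.6))
(np.float64(210.4), np.float64(194.4))
L [599.6 108.9 140.7]
(np.float64(206.4), np.float64(182.8))
(np.float64(313.2), np.float64(175.5))
M [ 450.4 -102.5  115.7]
(np.float64(178.9), np.float64(261.2))
(np.float64(308.5), np.float64(133.3))
S [ 552.8 -340.9   93. ]
[((np.int32(419), np.float64(269.8), np.float64(154.6)), array([432.00929137, 284.42803897]))]
[((np.int32(2755), np.float64(239.1), np.float64(336.2)), array([426.91173356, 297.07286224]))]
```

View pics/c.png

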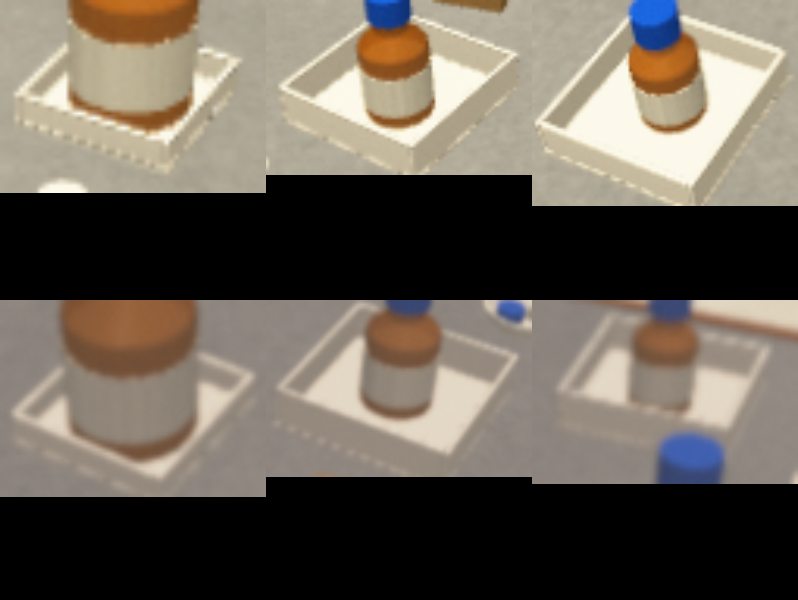

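The crops show all the tray rims clearly. The bottles sit off-centre in their trays. I'll fit a square to each tray's rim corners.

```bash
cat > fit.py <<'E'
from h import *
from scipy.optimize import least_squares
def fitsq(obs,side,z,x0):
    # obs: list of (P,[(u,v)...]) corner pixels, assigned to the nearest corner
    def C(p): 
        h=side/2; c=np.array([[h,h],[-h,h],[-h,-h],[h,-h]]);k,s=np.cos(p[2]),np.sin(p[2])
        return np.c_[c@np.array([[k,s],[-s,k]])+p[:2],np.full(4,z)]
    def f(p):
        r=[]
        for P,q in obs:
            w=proj(P,C(p))
            for a in q: d=w-np.array(a); r+=list(d[np.argmin((d**2).sum(1))])
        return np.array(r)
    best=min((least_squares(f,[*x0,a],loss="soft_l1") for a in np.arange(-.8,.8,.2)),key=lambda s:s.cost)
    return best.x.round(3),np.abs(f(best.x)).reshape(-1,2).round(1).tolist()
E
python3 - <<'E'
from fit import *
A,B=cams.camera_params("scene"),cams.camera_params("side")
q=lambda x,y,s,l:[(x+a/s,y+b/s) for a,b in l]
print("S",fitsq([(A,q(265,172,4.836,[(15,95),(240,60),(168,148)])),(B,q(178,212,3.8,[(12,110),(253,75),(163,172)]))],104,24,(600,110)))
print("L",fitsq([(A,q(168,182,3.13,[(145,147),(15,85),(251,55)])),(B,q(265,180,2.956,[(97,5),(251,55),(14,85)]))],150,40,(455,-105)))
print("M",fitsq([(A,q(140,255,3.13,[(5,122),(258,48),(160,185)])),(B,q(275,135,4.09,[(78,15),(236,45),(28,87)]))],125,32,(560,-345)))
E
```

```text
S (array([600.78 , 103.949,  -6.306]), [[0.4, 0.0], [0.2, 0.3], [0.0, 0.7], [0.4, 0.2], [0.3, 1.8], [0.4, 0.3]])
L (array([ 4.46958e+02, -9.35200e+01, -7.70000e-02]), [[0.5, 0.4], [1.4, 0.2], [0.0, 0.6], [1.2, 1.8], [0.5, 0.0], [1.8, 0.2]])
M (array([ 5.51904e+02, -3.43483e+02,  9.80000e-02]), [[0.7, 0.4], [0.8, 0.2], [0.2, 0.0], [0.6, 0.5], [0.1, 0.2], [1.2, 0.4]])
```

```bash
cat > go.py <<'E'
import sys
from h import *
from scipy.spatial.transform import Rotation as Ro
s=readout.read_state();R=Ro.from_quat(s["orientation"]).as_matrix()
x=R[:,0];yaw=np.arctan2(x[1],x[0])
print("tcp",s["ee_pos"].round(1),"yaw",np.degrees(yaw).round(1),"tilt",np.degrees(np.arccos(-R[2,2])).round(2),"q",s["qpos"].round(2),"t",round(s["time_s"],2),"F",s["ft_force"].round(1),"w",round(s["width"],1),"g",round(s["grip_force"],1))
for a in sys.argv[1:]:
    t=np.array(eval("["+a+"]"),float);d=R.T@(t-s["ee_pos"]);print(a,"->",(d/250).round(3),"mm",d.round(0))
E
python3 go.py 552,-343,300 447,-94,300
```

```text
tcp [ 275.4 -560.4  232.6] yaw 26.2 tilt 0.09 q [ 1.15  0.69 -0.19  1.57  0.16  0.9  -0.22] t 0.1 F [-0.7  0.5 -0.2] w 88.1 g 0.0
552,-343,300 -> [ 1.377 -0.293 -0.269] mm [344. -73. -67.]
447,-94,300 -> [ 1.439 -1.372 -0.268] mm [ 360. -343.  -67.]
```

Emit:
servo_tool(series=[[1,[0.15,-0.03,-0.1],0],[1,[0.35,-0.08,-0.2],0],[1,[0.55,-0.12,-0.27],0],[1,[0.75,-0.16,-0.27],0],[1,[0.9,-0.2,-0.27],0]])

```text
time_s: 0.6
ee_pos: [456.8, -416.1, 301.5]
orientation: [0.974, 0.226, 0.0, 0.001]
ft_force: [0.9, 0.4, -0.7]
width: 88.3
grip_force: 0.0
```

Emit:
servo_tool(series=[[1,[0.18,-0.03,0],0],[1,[0.3,-0.06,0],0],[1,[0.3,-0.06,0],0],[1,[0.3,-0.06,0],0]])

```text
time_s: 1.0
ee_pos: [516.0, -369.9, 300.2]
orientation: [0.974, 0.227, -0.001, -0.0]
ft_force: [-0.3, -0.5, -0.2]
width: 88.1
grip_force: 0.0
```

```bash
python3 - <<'E'
from h import *
P=cams.camera_params("wrist");im=cams.capture("wrist");cv2.imwrite("pics/w1.png",im)
import pickle;pickle.dump(P,open("w1.p","wb"))
print(P["K"][0,0],P["k1"],P["extrinsics"].round(3))
E
python3 go.py 447,-94,300
```

```text
294.2145296573721 0.0074959614457611855 [[ 4.43000e-01 -8.96000e-01  1.00000e-03 -5.60472e+02]
 [ 8.50000e-01  4.20000e-01 -3.17000e-01 -2.17845e+02]
 [ 2.84000e-01  1.41000e-01  9.48000e-01 -5.48750e+02]
 [ 0.00000e+00  0.00000e+00  0.00000e+00  1.00000e+00]]
tcp [ 514.9 -371.3  300.3] yaw 26.1 tilt 0.11 q [ 0.65  0.64 -0.19  1.45  0.13  1.07 -0.67] t 1.05 F [ 0.3 -0.1 -0.3] w 88.3 g 0.0
447,-94,300 -> [ 2.440e-01 -1.115e+00  1.000e-03] mm [  61. -279.    0.]
```

View pics/w1.png

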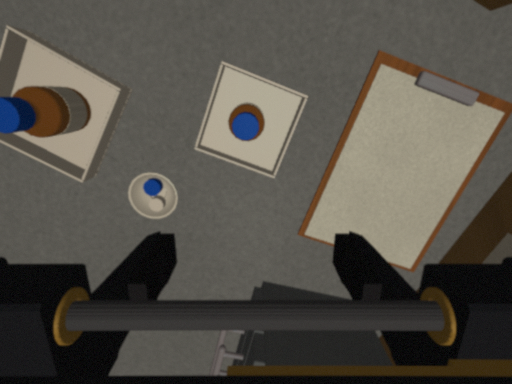

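The wrist view shows the medium tray with rim corners at about (222,63), (307,97), (274,177) and (195,148). The small bottle's cap is at (246,126), and the large tray is partly in view at the left. I'll move on over the other trays and collect more views.

```bash
cat >> h.py <<'E'
def cap(P,im,ztop,guess):
    "cap axis from the blue blob by matching its outline's bounding box centre to a projected cylinder"
    pass
E
sed -i '/^def cap/,$d' h.py
cat >> h.py <<'E'
import scipy.optimize as so
def capfit(P,im,xy,ztop,d,h):
    m=blue(im);p=proj(P,[[*xy,ztop]])[0]
    n,l,s,c=cv2.connectedComponentsWithStats(m)
    i=min((k for k in range(1,n) if s[k,4]>60),key=lambda k:np.hypot(*(c[k]-p)));
    a=np.linspace(0,2*np.pi,60);ring=np.c_[np.cos(a),np.sin(a)]*d/2
    def cen(q):
        X=np.vstack([np.c_[ring+q,np.full(60,z)] for z in(ztop,ztop-h)])
        M=cv2.moments(cv2.convexHull(proj(P,X).astype(np.float32)));return np.array([M["m10"],M["m01"]])/M["m00"],M["m00"]
    r=so.least_squares(lambda q:cen(q)[0]-c[i],xy,diff_step=1e-3)
    return r.x.round(1),int(s[i,4]),int(cen(r.x)[1])
E
python3 - <<'E'
from fit import *;import pickle
P=pickle.load(open("w1.p","rb"));im=cv2.imread("pics/w1.png")
print(fitsq([(P,[(222,63),(307,97),(274,177),(195,148)])],125,32,(552,-343)))
print(capfit(P,im,(552,-343),104,32,24))
for xyz in ([447,-94,0],[447,-94,40]): print(proj(P,xyz))
E
```

```text
(array([ 5.49387e+02, -3.46173e+02,  9.40000e-02]), [[0.3, 2.3], [1.9, 0.4], [0.2, 2.2], [1.5, 1.4]])
(array([ 551. , -340.5]), 566, 634)
[[ 65.5834226  107.43391147]]
[[ 47.45299312 108.87590986]]
```

Emit:
servo_tool(series=[[1,[0,-0.15,0],0],[1,[0,-0.35,0],0],[1,[0,-0.55,0],0],[1,[0,-0.75,0],0],[1,[0,-0.95,0],0]])

```text
time_s: 1.55
ee_pos: [409.1, -157.6, 300.9]
orientation: [0.974, 0.224, -0.0, 0.0]
ft_force: [0.8, 0.7, 0.1]
width: 88.0
grip_force: 0.0
```

Emit:
servo_tool(series=[[1,[0,-0.1,0],0],[1,[0,-0.1,0],0],[1,[0,-0.1,0],0]])

```text
time_s: 1.85
ee_pos: [400.0, -136.5, 301.1]
orientation: [0.974, 0.225, 0.0, 0.001]
ft_force: [0.3, 0.3, -0.1]
width: 88.3
grip_force: 0.0
```

```bash
cat > snap.py <<'E'
import sys,pickle
from h import *
n=sys.argv[1];P=cams.camera_params("wrist");cv2.imwrite(f"pics/{n}.png",cams.capture("wrist"));pickle.dump(P,open(n+".p","wb"))
E
python3 snap.py w2; python3 go.py 601,104,300 429,290,300
```

```text
tcp [ 400.4 -136.9  301. ] yaw 26.0 tilt 0.09 q [ 0.39  0.33 -0.23  2.04  0.11  0.78 -1.02] t 1.9 F [-0.5 -0.4  0.6] w 88.2 g 0.0
601,104,300 -> [ 1.143 -0.515  0.004] mm [ 286. -129.    1.]
429,290,300 -> [ 0.851 -1.485  0.002] mm [ 213. -371.    1.]
```

View pics/w2.png

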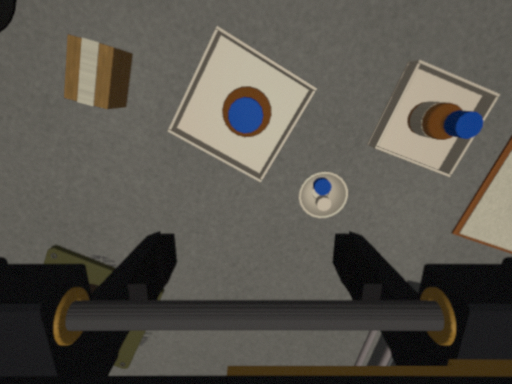

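The large tray's rim corners are at about (218,27), (316,89), (262,181) and (169,129), with the medium bottle's cap at (246,116). The medium tray is at the right. Next I'll fit tray outlines by segmentation and move on to the small tray.

```bash
cat >> fit.py <<'E'
def trayfit(P,im,xy,side,z,th=135):
    h=cv2.cvtColor(im,cv2.COLOR_BGR2HSV);m=cv2.inRange(h,(0,0,th),(180,70,255))
    cs,_=cv2.findContours(m,cv2.RETR_EXTERNAL,cv2.CHAIN_APPROX_NONE);p=proj(P,[[*xy,z]])[0]
    c=max((c for c in cs if cv2.pointPolygonTest(cv2.convexHull(c),tuple(map(float,p)),False)>0),key=lambda c:cv2.contourArea(cv2.convexHull(c)))
    H=cv2.convexHull(c)[:,0]; L=cv2.arcLength(H,True)
    for e in np.arange(.01,.12,.005):
        q=cv2.approxPolyDP(H,e*L,True)[:,0]
        if len(q)==4: break
    return q.tolist(),fitsq([(P,q)],side,z,xy)
E
python3 - <<'E'
from fit import *;import pickle
def ld(n): return pickle.load(open(n+".p","rb")),cv2.imread(f"pics/{n}.png")
P,im=ld("w1");print(trayfit(P,im,(551,-344),125,32))
Q,jm=ld("w2");print(trayfit(Q,jm,(551,-344),125,32));print(trayfit(Q,jm,(447,-94),150,40))
print(fitsq([(Q,[(218,27),(316,89),(262,181),(169,129)])],150,40,(447,-94)))
print(capfit(Q,jm,(450,-102),128,38,26),capfit(Q,jm,(552,-341),104,32,24))
E
```

```text
([[222, 62], [307, 96], [274, 177], [195, 149]], (array([ 5.49726e+02, -3.46025e+02,  1.01000e-01]), [[0.6, 1.4], [1.8, 0.1], [0.5, 1.8], [1.3, 0.5]]))
([[419, 60], [499, 94], [449, 176], [375, 147]], (array([ 5.50066e+02, -3.44557e+02,  9.80000e-02]), [[0.1, 1.2], [0.9, 0.3], [0.1, 1.1], [1.2, 0.9]]))
([[217, 26], [316, 88], [261, 181], [168, 131]], (array([ 4.45589e+02, -9.44900e+01, -5.90000e-02]), [[0.3, 1.2], [1.6, 0.0], [0.1, 1.5], [0.9, 0.4]]))
(array([ 4.45896e+02, -9.57280e+01, -6.40000e-02]), [[0.1, 2.0], [2.6, 0.4], [0.4, 1.7], [1.1, 2.3]])
(array([ 449.1, -102.1]), 951, 1024) (array([ 551.4, -341.3]), 846, 961)
```

Emit:
servo_tool(series=[[1,[0.15,-0.09,0],0],[1,[0.32,-0.19,0],0],[1,[0.49,-0.29,0],0],[1,[0.66,-0.39,0],0],[1,[0.83,-0.49,0],0]])

```text
time_s: 2.4
ee_pos: [534.7, 66.0, 300.5]
orientation: [0.974, 0.224, 0.0, 0.001]
ft_force: [0.9, -0.8, -0.7]
width: 88.2
grip_force: 0.0
```

Emit:
servo_tool(series=[[1,[0.03,-0.03,0],0],[1,[0.03,-0.03,0],0],[1,[0.03,-0.03,0],0]])

```text
time_s: 2.7
ee_pos: [535.6, 73.7, 300.3]
orientation: [0.974, 0.225, -0.001, 0.001]
ft_force: [-0.5, 0.0, -0.5]
width: 88.3
grip_force: 0.0
```

```bash
python3 snap.py w3; python3 go.py 601,104,300 429,290,300
```

```text
tcp [535.5  73.4 300.5] yaw 25.9 tilt 0.14 q [-0.08  0.5  -0.23  1.73  0.14  0.93 -1.48] t 2.75 F [-0.1 -0.4  0.1] w 88.4 g 0.0
601,104,300 -> [0.289 0.004 0.001] mm [72.  1.  0.]
429,290,300 -> [-0.004 -0.966  0.001] mm [  -1. -241.    0.]
```

View pics/w3.png

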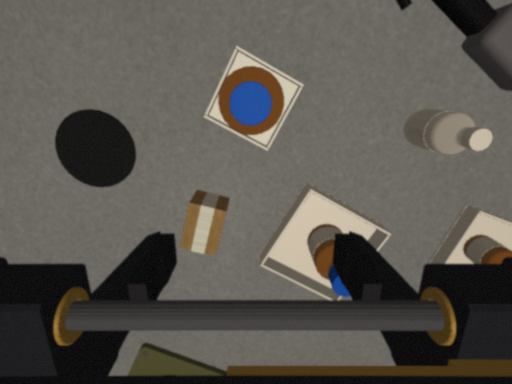

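The third wrist view shows the small tray with the large bottle's cap at (250,103), the mat at (96,148) and the white bottle with its base at about (430,128).

```bash
python3 - <<'E'
from fit import *;import pickle
n="w3";P,im=pickle.load(open(n+".p","rb")),cv2.imread(f"pics/{n}.png")
print(trayfit(P,im,(601,104),104,24),capfit(P,im,(600,106),154,42,28))
b=min(blobs(cv2.inRange(im,(0,0,0),(40,40,40)),500),key=lambda q:np.hypot(q[1]-96,q[2]-148));print(b,at_z(P,b[1],b[2],6))
print("white top",at_z(P,480,139,125),"base",at_z(P,428,127,0),"carton",at_z(P,205,225,60))
E
python3 go.py
```

```text
([[236, 46], [303, 84], [267, 150], [203, 116]], (array([ 5.98449e+02,  1.06712e+02, -3.40000e-02]), [[0.3, 1.6], [0.7, 0.0], [0.1, 0.7], [0.5, 0.5]])) (array([598.6, 108.5]), 1442, 1536)
(np.int32(4660), np.float64(95.0), np.float64(147.7)) [431.56276353 291.00551109]
white top [ 674.47231839 -136.07232159] base [ 679.50910448 -148.33547159] carton [412.81296817  93.16416741]
tcp [535.5  73.4 300.5] yaw 25.9 tilt 0.14 q [-0.08  0.5  -0.23  1.73  0.14  0.93 -1.48] t 2.75 F [-0.1 -0.4  0.1] w 88.4 g 0.0
```

```bash
python3 go.py 598.6,108.5,300 598.6,108.5,148
```

```text
tcp [535.5  73.4 300.5] yaw 25.9 tilt 0.14 q [-0.08  0.5  -0.23  1.73  0.14  0.93 -1.48] t 2.75 F [-0.1 -0.4  0.1] w 88.4 g 0.0
598.6,108.5,300 -> [ 0.289 -0.016  0.001] mm [72. -4.  0.]
598.6,108.5,148 -> [ 0.29  -0.017  0.609] mm [ 72.  -4. 152.]
```

Emit:
servo_tool(series=[[1,[0.15,-0.01,0.05],0],[1,[0.29,-0.016,0.15],0],[1,[0.29,-0.016,0.25],0],[1,[0.29,-0.016,0.35],0],[1,[0.29,-0.016,0.35],0]])

```text
time_s: 3.25
ee_pos: [596.6, 108.6, 210.2]
orientation: [0.974, 0.225, -0.004, 0.001]
ft_force: [-0.2, -0.1, 0.8]
width: 88.1
grip_force: 0.0
```

```bash
python3 go.py 598.6,108.5,148; python3 snap.py w4
```

```text
tcp [596.6 108.6 210.2] yaw 26.0 tilt 0.46 q [-0.14  0.7  -0.21  1.64  0.18  0.83 -1.54] t 3.25 F [-0.2 -0.1  0.8] w 88.1 g 0.0
598.6,108.5,148 -> [0.009 0.004 0.249] mm [ 2.  1. 62.]
```

View pics/w4.png

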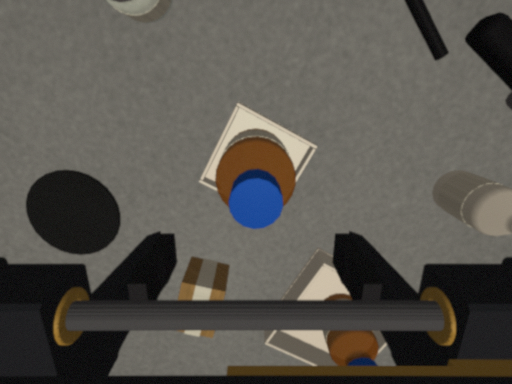

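The cap at (256,199) is centred between the fingers, so I can descend and grip.

Emit:
servo_tool(series=[[1,[0,0,0.1],0],[1,[0,0,0.18],0],[1,[0,0,0.245],0],[1,[0,0,0.25],0],[1,[0,0,0.25],0]], newtons=12)

```text
time_s: 3.8
ee_pos: [599.9, 111.4, 152.3]
orientation: [0.974, 0.226, 0.001, 0.0]
ft_force: [0.2, 0.4, -0.1]
width: 88.2
grip_force: 0.0
```

Emit:
servo_tool(series=[[0.3,[0,0,0],0],[0.3,[0,0,0],0],[0.3,[0,0,0],0],[0.3,[0,0,0],0],[0.3,[0,0,0],0]], newtons=12)

```text
time_s: 4.3
ee_pos: [599.2, 112.2, 151.0]
orientation: [0.974, 0.226, 0.0, 0.0]
ft_force: [-0.5, 0.1, 0.5]
width: 49.9
grip_force: 0.0
```

```bash
python3 go.py
```

```text
tcp [599.2 112.2 151. ] yaw 26.2 tilt 0.01 q [-0.15  0.77 -0.19  1.69  0.21  0.7  -1.56] t 4.3 F [-0.5  0.1  0.5] w 49.9 g 0.0
```

```bash
python3 - <<'E'
from fit import *;import pickle
n="w4";P,im=pickle.load(open(n+".p","rb")),cv2.imread(f"pics/{n}.png")
print(capfit(P,im,(600,106),154,42,28),trayfit(P,im,(599,106),104,24))
E
python3 go.py 598.6,108.5,148
```

```text
(array([598.3, 108.5]), 2485, 2692) ([[237, 103], [317, 146], [296, 181], [199, 182]], (array([ 5.96762e+02,  1.06547e+02, -4.40000e-02]), [[0.1, 0.1], [0.0, 1.9], [21.0, 33.1], [2.1, 0.4]]))
tcp [599.2 112.2 151. ] yaw 26.2 tilt 0.01 q [-0.15  0.77 -0.19  1.69  0.21  0.7  -1.56] t 4.3 F [-0.5  0.1  0.5] w 49.9 g 0.0
598.6,108.5,148 -> [-0.009  0.012  0.012] mm [-2.  3.  3.]
```

Emit:
servo_tool(series=[[0.62,[-0.009,0.012,0.012],0],[0.62,[-0.009,0.012,0.012],0],[0.62,[-0.009,0.012,0.012],0],[0.62,[-0.009,0.012,0.012],0]])

```text
time_s: 4.7
ee_pos: [598.4, 108.5, 147.7]
orientation: [0.974, 0.226, -0.0, -0.0]
ft_force: [-1.3, 0.8, -0.0]
width: 54.5
grip_force: 0.0
```

Emit:
servo_tool(series=[[0.3,[0,0,0],0],[0.3,[0,0,0],0],[0.3,[0,0,0],0],[0.3,[0,0,0],0],[0.3,[0,0,0],0]], newtons=30)

```text
time_s: 5.2
ee_pos: [598.3, 111.2, 149.3]
orientation: [0.974, 0.227, 0.001, -0.002]
ft_force: [-3.9, 2.5, 9.7]
width: 26.5
grip_force: 4.8
```

Emit:
servo_tool(series=[[0.3,[0,0,-0.005],0],[0.3,[0,0,-0.01],0],[0.3,[0,0,-0.02],0],[0.3,[0,0,-0.03],0],[0.3,[0,0,-0.04],0]], newtons=40)

```text
time_s: 5.7
ee_pos: [598.5, 108.2, 157.9]
orientation: [0.974, 0.226, -0.0, 0.0]
ft_force: [-0.1, -0.3, -0.4]
width: 26.5
grip_force: 0.0
```

```bash
python3 go.py 598.6,108.5,270 431.5,291,270
```

```text
tcp [598.5 108.2 157.9] yaw 26.2 tilt 0.02 q [-0.15  0.76 -0.19  1.69  0.21  0.71 -1.56] t 5.7 F [-0.1 -0.3 -0.4] w 26.5 g 0.0
598.6,108.5,270 -> [ 0.001 -0.001 -0.448] mm [   0.   -0. -112.]
431.5,291,270 -> [-0.277 -0.951 -0.449] mm [ -69. -238. -112.]
```

The fingers closed to 26.5 mm, which is less than the cap diameter. I'll look.

```bash
python3 - <<'E'
from h import *
a=cams.capture("scene");b=cams.capture("side");w=cams.capture("wrist")
c=lambda im,x,y:cv2.resize(im[y:y+100,x:x+130],(390,300),interpolation=cv2.INTER_CUBIC)
cv2.imwrite("pics/d.png",np.vstack([np.hstack([c(a,230,100),c(b,150,150)]),np.hstack([cv2.resize(w,(390,300)),np.zeros((300,390,3),np.uint8)])]))
E
```

```text
(no output)
```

View pics/d.png

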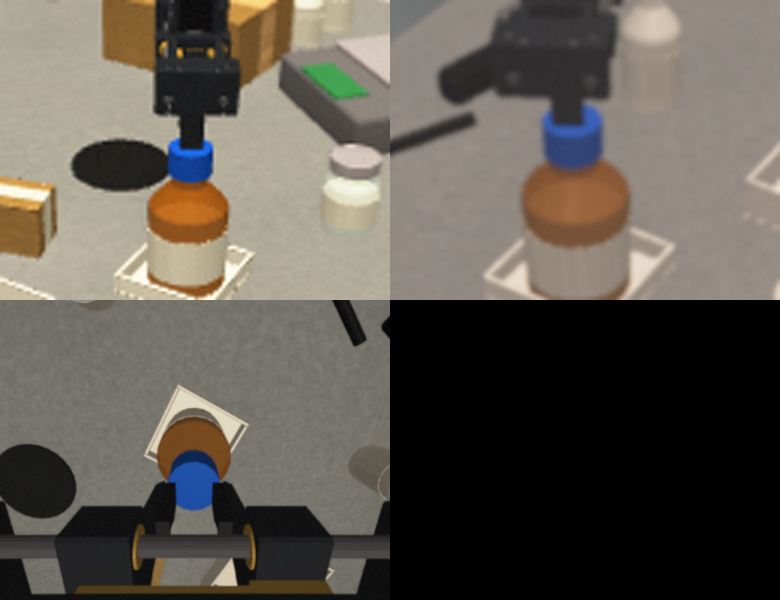

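```bash
cat > where.py <<'E'
import sys
from h import *
xy=eval(sys.argv[1]);zt,d,h=eval(sys.argv[2])
for n in("wrist","scene","side"):
    P=cams.camera_params(n);im=cams.capture(n);cv2.imwrite(f"pics/now_{n}.png",im);print(n,capfit(P,im,xy,zt,d,h))
    if n=="wrist":
        s=readout.read_state();print("tcp px",proj(P,[s["ee_pos"],s["ee_pos"]-[0,0,25]]).round(0).tolist(),"cap top px",proj(P,[[*xy,zt]]).round(0).tolist())
E
python3 where.py 598,108 154,42,28; python3 - <<'E'
import cv2
im=cv2.imread("pics/now_wrist.png");cv2.imwrite("pics/e.png",cv2.resize(im[170:384,130:386],(718,600),interpolation=cv2.INTER_CUBIC))
E
```

```text
wrist (array([599.1, 108.9]), 3811, 4480)
tcp px [[254.0, 243.0], [254.0, 224.0]] cap top px [[255.0, 240.0]]
scene (array([600.2, 106.1]), 183, 215)
side (array([597.6, 112.4]), 273, 412)
```

View pics/e.png

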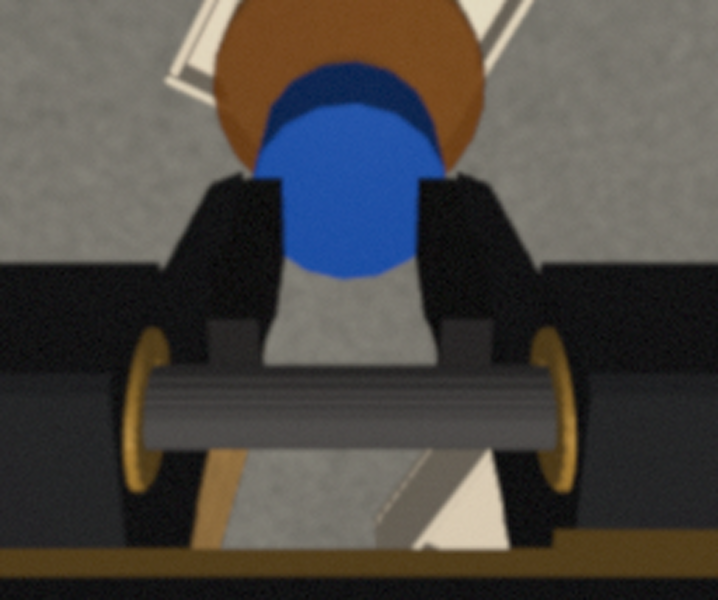

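```bash
python3 - <<'E'
from h import *
P=cams.camera_params("wrist");s=readout.read_state();t=s["ee_pos"];E=P["extrinsics"]
print(s["ee_pos"],s["width"])
for X in (t,t-[0,0,25],np.array([599,109,154])): print("depth",-(E@[*X,1])[2])
o,d=ray(P,254,233.5); print(o, o+d*159, "tip by depth rel tcp:",o+d*159-t)
o,d=ray(P,254,205); print("cap front")
E
```

```text
[598.36228039 108.45489711 157.70128517] 26.45016161735462
depth 169.66751025405904
depth 193.38158965342376
depth 172.92074029656527
[671.90566908 145.01946922 309.1573588 ] [607.08539559 113.03241103 165.66007816] tip by depth rel tcp: [8.7231152  4.57751392 7.95879299]
cap front
```

```bash
python3 - <<'E'
from h import *
for n in("scene","side"):
    P=cams.camera_params(n);print(n,[(z,proj(P,[598.4,108.4,z])[0].round(1).tolist()) for z in(133,154,158,165)])
print(dir(manip)); print({k:getattr(manip,k) for k in dir(manip) if not k.startswith("_")})
im=np.hstack([cv2.resize(cv2.imread(f"pics/now_{n}.png")[y:y+60,x:x+40],(400,600),interpolation=cv2.INTER_NEAREST) for n,x,y in(("scene",273,115),("side",190,155))])
cv2.imwrite("pics/f.png",im)
E
```

```text
scene [(133, [292.6, 154.9]), (154, [292.9, 148.4]), (158, [292.9, 147.1]), (165, [293.0, 144.8])]
side [(133, [211.5, 197.5]), (154, [211.1, 189.2]), (158, [211.1, 187.6]), (165, [211.0, 184.8])]
['Unreachable', '__class__', '__delattr__', '__dict__', '__dir__', '__doc__', '__eq__', '__format__', '__ge__', '__getattribute__', '__getstate__', '__gt__', '__hash__', '__init__', '__init_subclass__', '__le__', '__lt__', '__module__', '__ne__', '__new__', '__reduce__', '__reduce_ex__', '__repr__', '__setattr__', '__sizeof__', '__str__', '__subclasshook__', '__weakref__', 'tcp_to_tips']
{'Unreachable': <class 'cell.Unreachable'>, 'tcp_to_tips': 25.0}
```

View pics/f.png

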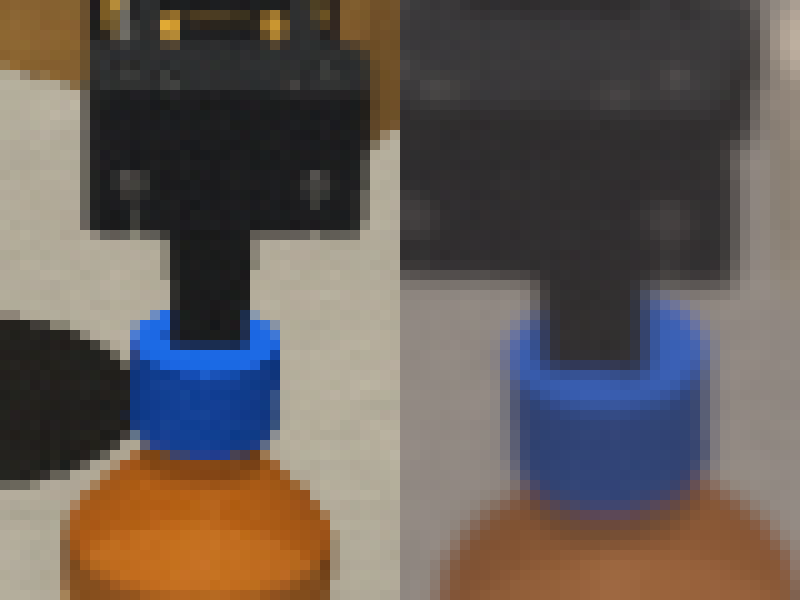

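The scene and side crops show the fingertips resting just above the cap top (scene row ~149, side row ~191). So the real tips are near z≈158–160, about 30 mm higher than the nominal 25 mm offset implies. The bottle hasn't moved. I'll open and go about 35 mm lower.

Emit:
servo_tool(series=[[0.75,[0,0,-0.02],0],[0.75,[0,0,-0.02],0],[0.75,[0,0,-0.02],0],[0.75,[0,0,-0.02],0],[0.75,[0,0,-0.02],0]], newtons=20)

```text
time_s: 6.5
ee_pos: [598.3, 108.4, 162.7]
orientation: [0.974, 0.226, -0.0, 0.0]
ft_force: [-0.5, 0.2, 0.1]
width: 64.3
grip_force: 0.0
```

Emit:
servo_tool(series=[[0.75,[0,0,0.04],0],[0.75,[0,0,0.08],0],[0.75,[0,0,0.12],0],[0.75,[0,0,0.15],0],[0.75,[0,0,0.16],0]])

```text
time_s: 7.0
ee_pos: [597.6, 108.3, 121.3]
orientation: [0.974, 0.226, -0.001, 0.0]
ft_force: [0.3, -0.8, 1.4]
width: 65.8
grip_force: 0.0
```

Emit:
servo_tool(series=[[0.75,[0,0,0],0],[0.75,[0,0,0],0]])

```text
time_s: 7.2
ee_pos: [598.6, 108.6, 123.0]
orientation: [0.974, 0.226, 0.0, 0.0]
ft_force: [-0.1, 0.1, 1.1]
width: 66.2
grip_force: 0.0
```

```bash
python3 where.py 599,109 154,42,28;python3 go.py 599,109,121; python3 - <<'E'
import cv2,numpy as np
im=cv2.imread("pics/now_wrist.png")[170:384,130:386];a=cv2.resize(im,(480,400))
b=np.vstack([cv2.resize(cv2.imread(f"pics/now_{n}.png")[y:y+60,x:x+80],(266,200)) for n,x,y in(("scene",253,115),("side",170,155))])
cv2.imwrite("pics/g.png",np.hstack([a,b]))
E
```

```text
wrist (array([599.5, 109.2]), 6153, 6934)
tcp px [[255.0, 243.0], [254.0, 224.0]] cap top px [[254.0, 273.0]]
scene (array([ 474.3, -131.2]), 195, 283)
side (array([439.6, -66.1]), 196, 348)
tcp [598.8 108.6 123.3] yaw 26.2 tilt 0.05 q [-0.15  0.81 -0.18  1.71  0.22  0.64 -1.57] t 7.35 F [-0.2 -0.  -0.3] w 66.2 g 0.0
599,109,121 -> [ 0.002 -0.001  0.009] mm [ 0. -0.  2.]
```

View pics/g.png

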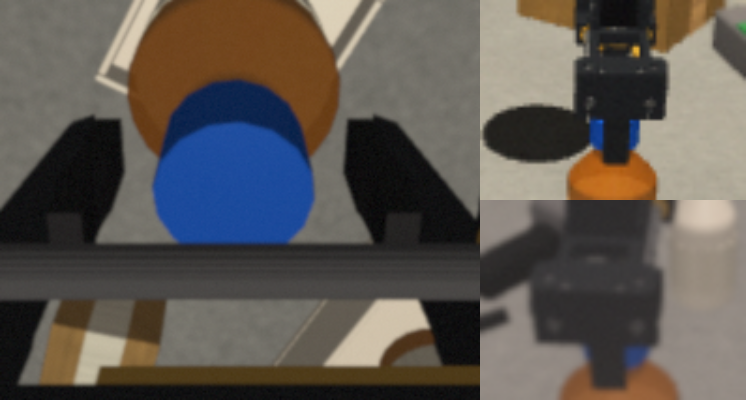

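The view shows the cap centred between the open fingers, with the tips reaching the neck. Close.

Emit:
servo_tool(series=[[0.3,[0,0,0],0],[0.3,[0,0,0],0],[0.3,[0,0,0],0],[0.3,[0,0,0],0],[0.3,[0,0,0],0]], newtons=30)

```text
time_s: 7.85
ee_pos: [598.4, 108.5, 122.9]
orientation: [0.974, 0.226, 0.0, 0.0]
ft_force: [-0.0, 1.3, 1.4]
width: 40.9
grip_force: 30.0
```

Emit:
servo_tool(series=[[0.3,[0,0,0],0],[0.3,[0,0,-0.01],0],[0.3,[0,0,-0.02],0],[0.3,[0,0,-0.03],0],[0.3,[0,0,-0.04],0]], newtons=40)

```text
time_s: 8.35
ee_pos: [598.0, 108.3, 132.5]
orientation: [0.974, 0.226, -0.001, 0.0]
ft_force: [0.3, -1.0, -7.7]
width: 41.2
grip_force: 40.0
```

```bash
python3 go.py 599,109,250
```

```text
tcp [598.  108.3 132.5] yaw 26.2 tilt 0.07 q [-0.15  0.8  -0.18  1.71  0.22  0.66 -1.57] t 8.35 F [ 0.3 -1.  -7.7] w 41.2 g 40.0
599,109,250 -> [ 0.004 -0.001 -0.47 ] mm [   1.   -0. -118.]
```

Emit:
servo_tool(series=[[0.3,[0,0,-0.08],0],[0.3,[0,0,-0.18],0],[0.3,[-0.02,-0.08,-0.26],0],[0.3,[-0.06,-0.2,-0.3],0],[0.3,[-0.1,-0.34,-0.3],0]])

```text
time_s: 8.85
ee_pos: [539.4, 173.5, 209.6]
orientation: [0.974, 0.225, 0.002, 0.0]
ft_force: [0.3, 1.7, -8.8]
width: 41.2
grip_force: 40.0
```

Emit:
servo_tool(series=[[0.3,[-0.04,-0.14,0],0],[0.3,[-0.08,-0.28,0],0],[0.3,[-0.12,-0.41,0],0],[0.3,[-0.15,-0.52,0],0],[0.3,[-0.17,-0.58,0],0]])

```text
time_s: 9.35
ee_pos: [433.8, 288.1, 208.1]
orientation: [0.974, 0.229, -0.0, -0.001]
ft_force: [-0.6, -0.3, -8.6]
width: 41.3
grip_force: 40.0
```

Emit:
servo_tool(series=[[0.3,[0,-0.02,0],0],[0.3,[0,-0.02,0],0],[0.3,[0,-0.02,0],0]])

```text
time_s: 9.65
ee_pos: [435.4, 288.3, 207.8]
orientation: [0.974, 0.225, 0.0, 0.001]
ft_force: [0.2, -0.2, -8.3]
width: 40.7
grip_force: 40.0
```

```bash
python3 go.py 431.5,291,135 ; python3 snap.py w5; python3 - <<'E'
from fit import *;import pickle
n="w5";P,im=pickle.load(open(n+".p","rb")),cv2.imread(f"pics/{n}.png")
print(proj(P,[431.5,291,6]),[(b,at_z(P,b[1],b[2],6)) for b in blobs(cv2.inRange(im,(0,0,0),(40,40,40)),500)])
E
```

```text
tcp [435.4 288.3 207.8] yaw 26.1 tilt 0.08 q [-0.57  0.59 -0.17  1.9   0.16  0.66 -1.95] t 9.65 F [ 0.2 -0.2 -8.3] w 40.7 g 40.0
431.5,291,135 -> [-0.009 -0.017  0.291] mm [-2. -4. 73.]
[[250.56012261 164.97229845]] [((np.int32(2347), np.float64(244.8), np.float64(141.0)), array([454.92617494, 310.03491032])), ((np.int32(19214), np.float64(174.2), np.float64(330.9)), array([151.89967774, 282.55845665])), ((np.int32(10837), np.float64(381.6), np.float64(302.2)), array([331.80538814,  31.908301  ])), ((np.int32(554), np.float64(6.4), np.float64(284.7)), array([125.94822451, 523.4721463 ])), ((np.int32(661), np.float64(503.6), np.float64(283.7)), array([ 433.86609292, -104.21746588]))]
```

View pics/w5.png

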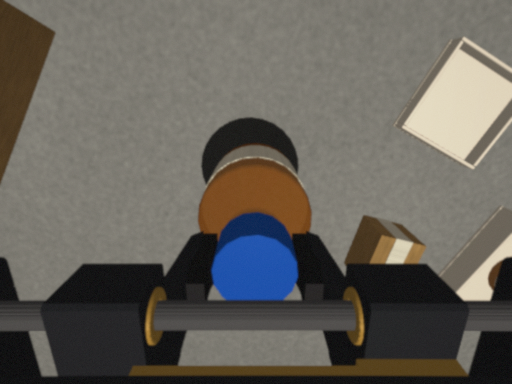

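The fifth wrist view shows the large bottle held upright over the mat (mat centre about (250,165)). The empty small tray is at the right at about (460,103).

Emit:
servo_tool(series=[[0.3,[-0.009,-0.017,0.08],0],[0.3,[-0.009,-0.017,0.18],0],[0.3,[-0.009,-0.017,0.26],0],[0.3,[-0.009,-0.017,0.28],0],[0.3,[-0.009,-0.017,0.28],0]])

```text
time_s: 10.2
ee_pos: [430.8, 291.4, 137.3]
orientation: [0.974, 0.226, -0.0, 0.001]
ft_force: [-0.8, -0.9, -7.2]
width: 41.1
grip_force: 40.0
```

```bash
python3 go.py 431.5,291,126 ; python3 - <<'E'
from fit import *;import pickle
n="w5";P,im=pickle.load(open(n+".p","rb")),cv2.imread(f"pics/{n}.png")
print(trayfit(P,im,(599,106),104,24))
a=np.linspace(0,6.28,9);print(proj(P,np.c_[431.5+60*np.cos(a),291+60*np.sin(a),a*0+6])[:,:].round(0).tolist())
E
```

```text
tcp [430.8 291.4 137.3] yaw 26.1 tilt 0.08 q [-0.6   0.7  -0.14  1.97  0.19  0.48 -1.99] t 10.2 F [-0.8 -0.9 -7.2] w 41.1 g 40.0
431.5,291,126 -> [0.002 0.003 0.045] mm [ 0.  1. 11.]
([[463, 36], [511, 67], [474, 169], [402, 128]], (array([599.093, 106.944,   1.56 ]), [[1.1, 0.8], [28.5, 16.9], [0.4, 0.4], [0.8, 0.1]]))
[[273.0, 120.0], [234.0, 118.0], [206.0, 143.0], [205.0, 180.0], [230.0, 206.0], [266.0, 208.0], [293.0, 186.0], [297.0, 149.0], [273.0, 120.0]]
```

Emit:
servo_tool(series=[[0.3,[0.002,0,0.02],0],[0.3,[0.002,0,0.035],0],[0.3,[0.002,0,0.042],0],[0.3,[0.002,0,0.046],0],[0.3,[0.002,0,0.048],0]])

```text
time_s: 10.7
ee_pos: [430.8, 292.7, 125.9]
orientation: [0.974, 0.226, 0.0, -0.0]
ft_force: [0.0, -0.8, -7.9]
width: 41.2
grip_force: 40.0
```

Emit:
servo_tool(series=[[0.3,[0,0,0.001],0],[0.3,[0,0,0.002],0],[0.3,[0,0,0.002],0]])

```text
time_s: 11.0
ee_pos: [430.8, 292.7, 125.3]
orientation: [0.974, 0.226, 0.0, 0.0]
ft_force: [0.2, -0.1, -7.6]
width: 40.7
grip_force: 40.0
```

Emit:
servo_tool(series=[[0.3,[0,0.006,0.001],0],[0.3,[0,0.006,0.003],0],[0.3,[0,0.006,0.005],0],[0.3,[0,0.006,0.005],0]])

```text
time_s: 11.4
ee_pos: [431.7, 291.1, 124.9]
orientation: [0.974, 0.226, 0.0, 0.0]
ft_force: [-1.2, -2.8, 4.7]
width: 41.3
grip_force: 40.0
```

Emit:
servo_tool(series=[[0.3,[0,0,0.002],0],[0.3,[0,0,0.004],0],[0.3,[0,0,0.004],0]])

```text
time_s: 11.7
ee_pos: [431.8, 291.2, 124.8]
orientation: [0.974, 0.226, 0.001, 0.0]
ft_force: [-2.8, -3.6, 15.3]
width: 40.7
grip_force: 40.0
```

Emit:
servo_tool(series=[[0.3,[0,0,-0.004],0],[0.3,[0,0,-0.005],0],[0.55,[0,0,-0.005],0],[0.6,[0,0,-0.005],0],[0.7,[0,0,-0.005],0]])

```text
time_s: 12.2
ee_pos: [431.6, 291.9, 124.2]
orientation: [0.974, 0.227, 0.0, -0.0]
ft_force: [0.4, 0.1, -0.1]
width: 59.4
grip_force: 0.0
```

Emit:
servo_tool(series=[[0.75,[0,0,-0.005],0],[0.75,[0,0,-0.04],0],[0.75,[0,0,-0.14],0],[0.75,[0,0,-0.3],0],[0.75,[0,0,-0.48],0]])

```text
time_s: 12.7
ee_pos: [430.7, 290.8, 245.5]
orientation: [0.974, 0.227, -0.001, 0.0]
ft_force: [1.3, 1.2, 0.4]
width: 65.9
grip_force: 0.0
```

```bash
python3 go.py 551.3,-341,240; python3 where.py 431.5,291 156,42,28
```

```text
tcp [430.7 290.8 245.5] yaw 26.2 tilt 0.12 q [-0.56  0.54 -0.19  1.86  0.14  0.76 -1.94] t 12.7 F [1.3 1.2 0.4] w 65.9 g 0.0
551.3,-341,240 -> [-0.682  2.481  0.024] mm [-171.  620.    6.]
wrist (array([431.5, 290.9]), 1886, 2049)
tcp px [[253.0, 242.0], [253.0, 223.0]] cap top px [[254.0, 192.0]]
scene (array([430.8, 292.1]), 134, 143)
side (array([433.2, 291. ]), 600, 708)
```

Parked at (431.5, 291). Next is the small bottle.

Emit:
servo_tool(series=[[0.75,[-0.04,0.14,0],0],[0.75,[-0.09,0.33,0],0],[0.75,[-0.14,0.52,0],0],[0.75,[-0.195,0.71,0],0],[0.75,[-0.25,0.9,0],0]])

```text
time_s: 13.35
ee_pos: [473.8, 59.8, 243.4]
orientation: [0.974, 0.227, -0.001, 0.0]
ft_force: [0.9, -0.3, -0.1]
width: 66.1
grip_force: 0.0
```

Emit:
servo_tool(series=[[0.75,[-0.055,0.19,0],0],[0.75,[-0.11,0.38,0],0],[0.75,[-0.165,0.57,0],0],[0.75,[-0.22,0.76,0],0],[0.75,[-0.27,0.95,0],0]])

```text
time_s: 13.85
ee_pos: [517.7, -183.1, 243.2]
orientation: [0.974, 0.226, -0.001, -0.001]
ft_force: [1.0, -0.2, -0.3]
width: 66.1
grip_force: 0.0
```

```bash
python3 go.py 551.3,-341,140
```

```text
tcp [ 517.7 -183.1  243.2] yaw 26.2 tilt 0.15 q [ 0.4   0.58 -0.23  1.78  0.18  0.8  -1.03] t 13.85 F [ 1.  -0.2 -0.3] w 66.1 g 0.0
551.3,-341,140 -> [-0.157  0.627  0.412] mm [-39. 157. 103.]
```

Emit:
servo_tool(series=[[0.75,[-0.05,0.19,0],0],[0.75,[-0.1,0.38,0.03],0],[0.75,[-0.14,0.54,0.12],0],[0.75,[-0.157,0.6,0.25],0],[0.75,[-0.157,0.62,0.36],0]])

```text
time_s: 14.35
ee_pos: [549.9, -340.8, 151.3]
orientation: [0.975, 0.224, -0.001, 0.0]
ft_force: [1.0, -0.3, 0.2]
width: 66.1
grip_force: 0.0
```

Emit:
servo_tool(series=[[0.75,[0,0,0],0],[0.75,[0,0,0],0],[0.75,[0,0,0],0]])

```text
time_s: 14.65
ee_pos: [552.9, -336.8, 155.7]
orientation: [0.974, 0.227, 0.001, 0.0]
ft_force: [-0.3, -0.6, 0.5]
width: 66.3
grip_force: 0.0
```

```bash
python3 where.py 551.3,-341 104,32,24; python3 go.py 551.3,-341,73 549.8,-345,73
```

```text
wrist (array([ 551. , -340.3]), 1483, 1683)
tcp px [[255.0, 243.0], [255.0, 224.0]] cap top px [[258.0, 213.0]]
scene (array([ 551.5, -340.2]), 238, 269)
side (array([ 553.7, -342. ]), 73, 127)
tcp [ 552.8 -337.3  156. ] yaw 26.2 tilt 0.15 q [ 0.59  0.81 -0.21  1.57  0.22  0.79 -0.83] t 14.8 F [-0.  -0.4  1. ] w 66.4 g 0.0
551.3,-341,73 -> [-0.013  0.01   0.332] mm [-3.  3. 83.]
549.8,-345,73 -> [-0.025  0.022  0.332] mm [-6.  5. 83.]
```

Emit:
servo_tool(series=[[0.65,[-0.013,0.01,0.06],0],[0.65,[-0.013,0.01,0.14],0],[0.65,[-0.013,0.01,0.22],0],[0.65,[-0.013,0.01,0.3],0],[0.65,[-0.013,0.01,0.335],0]])

```text
time_s: 15.3
ee_pos: [548.5, -340.8, 68.2]
orientation: [0.974, 0.226, -0.001, -0.001]
ft_force: [0.0, 0.6, 0.1]
width: 57.5
grip_force: 0.0
```

Emit:
servo_tool(series=[[0.65,[0,0,0],0],[0.65,[0,0,0],0],[0.65,[0,0,0],0]])

```text
time_s: 15.6
ee_pos: [550.8, -341.6, 71.6]
orientation: [0.974, 0.226, 0.001, 0.001]
ft_force: [-1.0, 0.2, 0.1]
width: 57.2
grip_force: 0.0
```

```bash
python3 go.py 551.2,-340.6,72
```

```text
tcp [ 550.8 -341.6   71.6] yaw 26.2 tilt 0.12 q [ 0.58  0.93 -0.19  1.61  0.25  0.63 -0.85] t 15.6 F [-1.   0.2  0.1] w 57.2 g 0.0
551.2,-340.6,72 -> [ 0.003 -0.003 -0.001] mm [ 1. -1. -0.]
```

Emit:
servo_tool(series=[[0.2,[0.003,-0.003,0],0],[0.2,[0.003,-0.003,0],0],[0.2,[0.003,-0.003,0],0],[0.2,[0.003,-0.003,0],0],[0.2,[0.003,-0.003,0],0]], newtons=25)

```text
time_s: 16.1
ee_pos: [550.7, -340.4, 70.9]
orientation: [0.974, 0.226, 0.0, 0.0]
ft_force: [-0.5, 0.3, 2.5]
width: 31.4
grip_force: 25.0
```

Emit:
servo_tool(series=[[0.2,[0,0,0],0],[0.2,[0,0,-0.01],0],[0.2,[0,0,-0.03],0],[0.2,[0,0,-0.1],0],[0.2,[0,0,-0.2],0]], newtons=30)

```text
time_s: 16.6
ee_pos: [549.2, -339.5, 119.8]
orientation: [0.974, 0.227, -0.001, -0.001]
ft_force: [-0.3, 0.6, -0.8]
width: 31.0
grip_force: 30.0
```

```bash
python3 go.py 599,106.8,190
```

```text
tcp [ 549.2 -339.5  119.8] yaw 26.2 tilt 0.21 q [ 0.59  0.86 -0.2   1.59  0.23  0.72 -0.83] t 16.6 F [-0.3  0.6 -0.8] w 31.0 g 30.0
599,106.8,190 -> [ 0.966 -1.515 -0.278] mm [ 242. -379.  -70.]
```

Emit:
servo_tool(series=[[0.2,[0.03,-0.05,-0.1],0],[0.2,[0.1,-0.15,-0.2],0],[0.2,[0.19,-0.3,-0.28],0],[0.2,[0.29,-0.46,-0.3],0],[0.2,[0.4,-0.63,-0.3],0]])

```text
time_s: 17.1
ee_pos: [571.1, -154.6, 197.1]
orientation: [0.974, 0.226, 0.001, 0.001]
ft_force: [1.0, 1.0, -2.2]
width: 31.1
grip_force: 30.0
```

Emit:
servo_tool(series=[[0.2,[0.1,-0.165,0],0],[0.2,[0.21,-0.33,0],0],[0.2,[0.31,-0.495,0],0],[0.2,[0.42,-0.66,0],0],[0.2,[0.5,-0.8,0],0]])

```text
time_s: 17.6
ee_pos: [594.6, 83.0, 195.9]
orientation: [0.974, 0.228, 0.0, -0.001]
ft_force: [0.1, 0.2, -0.8]
width: 31.1
grip_force: 30.0
```

Emit:
servo_tool(series=[[0.2,[0.04,-0.06,0],0],[0.2,[0.04,-0.06,0],0],[0.2,[0.04,-0.06,0],0],[0.2,[0.04,-0.06,0],0]])

```text
time_s: 18.0
ee_pos: [596.8, 94.3, 195.5]
orientation: [0.974, 0.225, -0.0, 0.001]
ft_force: [-0.1, 0.2, -0.6]
width: 30.9
grip_force: 30.0
```

```bash
python3 go.py 599,106.8,82; python3 snap.py w6;python3 where.py 599,106 227,32,24; python3 - <<'E'
from fit import *;import pickle
n="w6";P,im=pickle.load(open(n+".p","rb")),cv2.imread(f"pics/{n}.png")
print(trayfit(P,im,(599,106),104,24))
E
```

```text
tcp [596.8  94.3 195.5] yaw 26.0 tilt 0.12 q [-0.15  0.71 -0.15  1.67  0.14  0.78 -1.48] t 18.0 F [-0.1  0.2 -0.6] w 30.9 g 30.0
599,106.8,82 -> [ 0.03  -0.042  0.454] mm [  8. -10. 113.]
wrist (array([596.3,  94.3]), 4112, 4302)
tcp px [[254.0, 242.0], [254.0, 224.0]] cap top px [[234.0, 262.0]]
scene (array([511., 140.]), 134, 125)
side (array([405.1,  46.5]), 195, 298)
([[224, 98], [307, 143], [282, 188], [184, 181]], (array([599.509, 105.937,   9.404]), [[0.5, 1.2], [2.3, 0.6], [17.1, 31.7], [0.6, 0.7]]))
```

Emit:
servo_tool(series=[[0.2,[0.03,-0.042,0.05],0],[0.2,[0.03,-0.042,0.17],0],[0.2,[0.03,-0.042,0.3],0],[0.2,[0.03,-0.042,0.41],0],[0.2,[0.03,-0.042,0.44],0]])

```text
time_s: 18.7
ee_pos: [596.5, 110.4, 81.9]
orientation: [0.974, 0.227, -0.003, -0.0]
ft_force: [-0.4, -0.8, -0.9]
width: 30.7
grip_force: 30.0
```

Emit:
servo_tool(series=[[0.2,[0,0,0],0],[0.2,[0,0,0.01],0],[0.2,[0,0,0.01],0]])

```text
time_s: 19.0
ee_pos: [600.0, 110.2, 84.2]
orientation: [0.974, 0.226, 0.001, -0.0]
ft_force: [0.5, -0.4, -2.1]
width: 31.1
grip_force: 30.0
```

```bash
python3 go.py 599.2,106.6,72
```

```text
tcp [600.  110.2  84.2] yaw 26.2 tilt 0.14 q [-0.19  0.87 -0.12  1.73  0.18  0.55 -1.53] t 19.0 F [ 0.5 -0.4 -2.1] w 31.1 g 30.0
599.2,106.6,72 -> [-0.009  0.012  0.049] mm [-2.  3. 12.]
```

Emit:
servo_tool(series=[[0.2,[-0.009,0.012,0.015],0],[0.2,[-0.009,0.012,0.03],0],[0.2,[-0.009,0.012,0.04],0],[0.2,[-0.009,0.012,0.045],0],[0.2,[-0.009,0.012,0.046],0]])

```text
time_s: 19.5
ee_pos: [598.2, 106.3, 71.4]
orientation: [0.974, 0.226, -0.0, -0.0]
ft_force: [0.5, 0.3, -2.1]
width: 30.7
grip_force: 30.0
```

Emit:
servo_tool(series=[[0.2,[0,0,0.001],0],[0.2,[0,0,0.002],0],[0.2,[0,0,0.003],0],[0.2,[0,0,0.003],0]])

```text
time_s: 19.9
ee_pos: [598.4, 106.2, 70.9]
orientation: [0.974, 0.226, 0.0, 0.0]
ft_force: [0.9, 0.1, -1.0]
width: 31.0
grip_force: 30.0
```

```bash
python3 go.py 599.2,106.6,72
```

```text
tcp [598.4 106.2  70.9] yaw 26.2 tilt 0.02 q [-0.18  0.89 -0.12  1.74  0.18  0.53 -1.53] t 19.9 F [ 0.9  0.1 -1. ] w 31.0 g 30.0
599.2,106.6,72 -> [ 0.003 -0.    -0.004] mm [ 1. -0. -1.]
```

Emit:
servo_tool(series=[[0.2,[0.003,0,0.001],0],[0.2,[0.003,0,0.002],0],[0.2,[0.003,0,0.003],0],[0.2,[0.003,0,0.003],0]])

```text
time_s: 20.3
ee_pos: [599.1, 106.5, 70.9]
orientation: [0.974, 0.226, 0.0, 0.0]
ft_force: [-1.8, 0.2, 6.1]
width: 30.9
grip_force: 30.0
```

Emit:
servo_tool(series=[[0.2,[0,0,0.001],0],[0.2,[0,0,0.002],0],[0.2,[0,0,0.002],0]])

```text
time_s: 20.6
ee_pos: [599.3, 106.5, 70.9]
orientation: [0.974, 0.226, 0.0, 0.0]
ft_force: [-3.5, -0.5, 10.4]
width: 31.1
grip_force: 30.0
```

Emit:
servo_tool(series=[[0.2,[0,0,-0.003],0],[0.2,[0,0,-0.003],0],[0.45,[0,0,-0.003],0],[0.55,[0,0,-0.003],0],[0.65,[0,0,-0.003],0]])

```text
time_s: 21.1
ee_pos: [599.1, 106.5, 70.0]
orientation: [0.974, 0.226, -0.0, 0.0]
ft_force: [-0.4, 0.6, -0.6]
width: 53.2
grip_force: 0.0
```

Emit:
servo_tool(series=[[0.7,[0,0,-0.003],0],[0.7,[0,0,-0.04],0],[0.7,[0,0,-0.16],0],[0.7,[0,0,-0.35],0],[0.7,[0,0,-0.5],0]])

```text
time_s: 21.6
ee_pos: [599.4, 106.6, 198.0]
orientation: [0.974, 0.226, 0.001, -0.0]
ft_force: [1.8, -0.5, 0.5]
width: 61.6
grip_force: 0.0
```

```bash
python3 where.py 599,106.5 104,32,24;python3 go.py 449.3,-102,190
```

```text
wrist (array([598.7, 106.1]), 1040, 1190)
tcp px [[256.0, 242.0], [256.0, 223.0]] cap top px [[254.0, 192.0]]
scene (array([598.6, 107.4]), 120, 128)
side (array([601. , 105.6]), 182, 238)
tcp [601.  107.  198.7] yaw 26.2 tilt 0.39 q [-0.16  0.71 -0.16  1.66  0.14  0.78 -1.5 ] t 21.75 F [ 0.2 -0.3 -0.1] w 61.9 g 0.0
449.3,-102,190 -> [-0.913  0.483  0.03 ] mm [-228.  121.    7.]
```

The small bottle is in its tray. Next is the medium one.

Emit:
servo_tool(series=[[0.7,[-0.13,0.07,0],0],[0.7,[-0.31,0.16,0],0],[0.7,[-0.49,0.26,0],0],[0.7,[-0.67,0.36,0],0],[0.7,[-0.84,0.45,0.02],0]])

```text
time_s: 22.25
ee_pos: [459.4, -87.2, 190.1]
orientation: [0.974, 0.227, -0.0, 0.0]
ft_force: [0.6, -1.1, 0.5]
width: 61.5
grip_force: 0.0
```

Emit:
servo_tool(series=[[0.7,[-0.07,0.035,0],0],[0.7,[-0.07,0.035,0],0],[0.7,[-0.07,0.035,0],0],[0.7,[-0.07,0.035,0],0]])

```text
time_s: 22.65
ee_pos: [450.5, -99.8, 190.3]
orientation: [0.974, 0.228, 0.001, -0.0]
ft_force: [-0.1, 0.2, 0.8]
width: 61.7
grip_force: 0.0
```

```bash
python3 where.py 449.3,-102 128,38,26;python3 go.py 449.3,-102,97
```

```text
wrist (array([ 449. , -101.9]), 1871, 2101)
tcp px [[254.0, 243.0], [254.0, 224.0]] cap top px [[256.0, 206.0]]
scene (array([ 449.3, -101.6]), 195, 212)
side (array([ 451. , -103.5]), 197, 263)
tcp [ 450.1 -100.   190.4] yaw 26.3 tilt 0.05 q [ 0.24  0.56 -0.19  2.09  0.2   0.51 -1.21] t 22.8 F [ 0.1  0.2 -0.3] w 61.6 g 0.0
449.3,-102,97 -> [-0.007  0.006  0.373] mm [-2.  1. 93.]
```

Emit:
servo_tool(series=[[0.7,[-0.007,0.006,0.06],0],[0.7,[-0.007,0.006,0.16],0],[0.7,[-0.007,0.006,0.26],0],[0.7,[-0.007,0.006,0.35],0],[0.7,[-0.007,0.006,0.375],0]])

```text
time_s: 23.3
ee_pos: [447.8, -102.5, 95.0]
orientation: [0.974, 0.227, -0.001, -0.001]
ft_force: [0.2, 0.7, -0.6]
width: 61.5
grip_force: 0.0
```

Emit:
servo_tool(series=[[0.7,[0,0,0],0],[0.7,[0,0,0],0],[0.7,[0,0,0],0]])

```text
time_s: 23.6
ee_pos: [449.1, -103.5, 97.7]
orientation: [0.974, 0.226, 0.001, 0.0]
ft_force: [-0.2, -0.9, 0.6]
width: 61.7
grip_force: 0.0
```

```bash
python3 go.py 449.2,-102,96
```

```text
tcp [ 449.1 -103.5   97.7] yaw 26.2 tilt 0.12 q [ 0.19  0.73 -0.1   2.17  0.27  0.25 -1.26] t 23.6 F [-0.2 -0.9  0.6] w 61.7 g 0.0
449.2,-102,96 -> [ 0.003 -0.005  0.007] mm [ 1. -1.  2.]
```

Emit:
servo_tool(series=[[0.55,[0.003,-0.005,0.007],0],[0.25,[0.003,-0.005,0.007],0],[0.25,[0.003,-0.005,0.007],0],[0.25,[0.003,-0.005,0.007],0],[0.25,[0.003,-0.005,0.007],0]], newtons=25)

```text
time_s: 24.1
ee_pos: [448.6, -102.1, 95.2]
orientation: [0.974, 0.226, 0.0, 0.0]
ft_force: [0.7, -1.1, 2.6]
width: 37.4
grip_force: 25.0
```

Emit:
servo_tool(series=[[0.25,[0,0,0],0],[0.25,[0,0,0],0],[0.25,[0,0,0],0]], newtons=35)

```text
time_s: 24.4
ee_pos: [448.6, -102.2, 95.2]
orientation: [0.974, 0.226, 0.0, 0.0]
ft_force: [0.1, -0.0, 5.2]
width: 37.0
grip_force: 35.0
```

Emit:
servo_tool(series=[[0.25,[0,0,-0.01],0],[0.25,[0,0,-0.03],0],[0.25,[0,0,-0.1],0],[0.25,[0,0,-0.22],0],[0.25,[0,0,-0.36],0]])

```text
time_s: 24.9
ee_pos: [447.0, -101.8, 185.1]
orientation: [0.974, 0.227, -0.002, -0.001]
ft_force: [0.9, 0.1, -3.5]
width: 37.4
grip_force: 35.0
```

```bash
python3 go.py 549.8,-345,200
```

```text
tcp [ 447.  -101.8  185.1] yaw 26.2 tilt 0.23 q [ 0.25  0.56 -0.19  2.1   0.21  0.5  -1.22] t 24.9 F [ 0.9  0.1 -3.5] w 37.4 g 35.0
549.8,-345,200 -> [-0.061  1.054 -0.062] mm [-15. 264. -15.]
```

Emit:
servo_tool(series=[[0.25,[-0.01,0.12,0],0],[0.25,[-0.02,0.3,0],0],[0.25,[-0.03,0.49,0],0],[0.25,[-0.04,0.68,0],0],[0.25,[-0.05,0.86,0],0]])

```text
time_s: 25.4
ee_pos: [531.5, -302.4, 184.5]
orientation: [0.974, 0.226, -0.001, -0.001]
ft_force: [0.9, 0.4, -4.7]
width: 37.2
grip_force: 35.0
```

Emit:
servo_tool(series=[[0.25,[-0.01,0.12,0],0],[0.25,[-0.01,0.18,0],0],[0.25,[-0.01,0.18,0],0],[0.25,[-0.01,0.18,0],0]])

```text
time_s: 25.8
ee_pos: [548.6, -340.7, 184.1]
orientation: [0.974, 0.227, -0.001, -0.001]
ft_force: [0.9, 1.9, -5.5]
width: 37.3
grip_force: 35.0
```

```bash
python3 go.py 549.8,-345,104; python3 snap.py w7; python3 - <<'E'
from fit import *;import pickle
n="w7";P,im=pickle.load(open(n+".p","rb")),cv2.imread(f"pics/{n}.png")
print(trayfit(P,im,(549.8,-345),125,32),trayfit(P,im,(446,-94),150,40))
E
```

```text
tcp [ 548.6 -340.7  184.1] yaw 26.2 tilt 0.19 q [ 0.62  0.78 -0.24  1.54  0.23  0.85 -0.83] t 25.8 F [ 0.9  1.9 -5.5] w 37.3 g 35.0
549.8,-345,104 -> [-0.003  0.019  0.32 ] mm [-1.  5. 80.]Traceback (most recent call last):
  File "<stdin>", line 3, in <module>
  File "fit.py", line 19, in trayfit
    c=max((c for c in cs if cv2.pointPolygonTest(cv2.convexHull(c),tuple(map(float,p)),False)>0),key=lambda c:cv2.contourArea(cv2.convexHull(c)))
ValueError: max() iterable argument is empty
```

```bash
python3 - <<'E'
from fit import *;import pickle
n="w7";P,im=pickle.load(open(n+".p","rb")),cv2.imread(f"pics/{n}.png")
print(trayfit(P,im,(549.8,-345),125,32))
E
```

```text
([[222, 96], [336, 139], [302, 215], [187, 205]], (array([ 5.50810e+02, -3.45618e+02,  1.15000e-01]), [[0.4, 1.1], [1.9, 1.0], [9.8, 25.7], [0.4, 1.7]]))
```

Emit:
servo_tool(series=[[0.25,[-0.003,0.019,0.05],0],[0.25,[-0.003,0.019,0.14],0],[0.25,[-0.003,0.019,0.24],0],[0.25,[-0.003,0.019,0.3],0],[0.25,[-0.003,0.019,0.315],0]])

```text
time_s: 26.35
ee_pos: [549.6, -345.2, 103.8]
orientation: [0.974, 0.227, -0.002, -0.002]
ft_force: [-0.3, 1.1, -4.6]
width: 37.2
grip_force: 35.0
```

Emit:
servo_tool(series=[[0.25,[0,0,0],0],[0.25,[0,0,0],0],[0.25,[0,0,0],0]])

```text
time_s: 26.65
ee_pos: [552.0, -347.0, 107.5]
orientation: [0.974, 0.226, 0.001, 0.001]
ft_force: [-0.9, -0.5, -3.8]
width: 37.2
grip_force: 35.0
```

```bash
python3 go.py 549.8,-345,96
```

```text
tcp [ 552.  -347.   107.5] yaw 26.2 tilt 0.15 q [ 0.61  0.88 -0.22  1.58  0.26  0.71 -0.85] t 26.65 F [-0.9 -0.5 -3.8] w 37.2 g 35.0
549.8,-345,96 -> [-0.004 -0.011  0.046] mm [-1. -3. 12.]
```

Emit:
servo_tool(series=[[0.25,[-0.004,-0.01,0.015],0],[0.25,[-0.004,-0.01,0.028],0],[0.25,[-0.004,-0.01,0.038],0],[0.25,[-0.004,-0.01,0.044],0],[0.25,[-0.004,-0.01,0.045],0]])

```text
time_s: 27.15
ee_pos: [549.1, -344.7, 95.3]
orientation: [0.974, 0.226, -0.0, -0.0]
ft_force: [-1.9, 1.4, 1.4]
width: 37.0
grip_force: 35.0
```

Emit:
servo_tool(series=[[0.25,[0,0,0.001],0],[0.25,[0,0,0.002],0],[0.25,[0,0,0.003],0],[0.25,[0,0,0.003],0]])

```text
time_s: 27.55
ee_pos: [549.2, -344.7, 95.3]
orientation: [0.974, 0.226, 0.0, 0.0]
ft_force: [-2.9, 2.1, 6.5]
width: 37.1
grip_force: 35.0
```

```bash
python3 go.py 550,-345.2,95
```

```text
tcp [ 549.2 -344.7   95.3] yaw 26.2 tilt 0.03 q [ 0.6   0.9  -0.21  1.59  0.27  0.68 -0.85] t 27.55 F [-2.9  2.1  6.5] w 37.1 g 35.0
550,-345.2,95 -> [0.002 0.003 0.001] mm [1. 1. 0.]
```

Gentle contact. Release, then go back for the large bottle.

Emit:
servo_tool(series=[[0.25,[0,0,-0.002],0],[0.25,[0,0,-0.002],0],[0.5,[0,0,-0.002],0],[0.6,[0,0,-0.002],0],[0.7,[0,0,-0.002],0]])

```text
time_s: 28.05
ee_pos: [549.6, -345.1, 94.6]
orientation: [0.974, 0.226, 0.0, 0.0]
ft_force: [0.2, -0.8, 0.5]
width: 57.9
grip_force: 0.0
```

Emit:
servo_tool(series=[[0.75,[0,0,-0.003],0],[0.75,[0,0,-0.04],0],[0.75,[0,0,-0.16],0],[0.75,[0,0,-0.34],0],[0.75,[0,0,-0.54],0]])

```text
time_s: 28.55
ee_pos: [548.4, -344.4, 230.8]
orientation: [0.974, 0.227, -0.001, -0.001]
ft_force: [0.8, -1.7, -0.6]
width: 66.2
grip_force: 0.0
```

```bash
python3 where.py 549.5,-345 128,38,26;python3 go.py 431.5,291,245;python3 - <<'E'
from fit import *
P=cams.camera_params("wrist");im=cams.capture("wrist");print(trayfit(P,im,(549.8,-345),125,32))
E
```

```text
wrist (array([ 548.9, -344.4]), 1384, 1534)
tcp px [[262.0, 246.0], [261.0, 226.0]] cap top px [[256.0, 187.0]]
scene (array([ 549.3, -344. ]), 337, 377)
side (array([ 551.3, -346.1]), 105, 171)
tcp [ 551.6 -346.   234.5] yaw 26.2 tilt 0.54 q [ 0.63  0.72 -0.26  1.49  0.21  0.95 -0.81] t 28.7 F [-0.7  0.6 -0.3] w 65.9 g 0.0
431.5,291,245 -> [ 0.692 -2.499 -0.057] mm [ 173. -625.  -14.]
([[220, 97], [318, 135], [280, 223], [190, 193]], (array([ 5.50016e+02, -3.45658e+02,  1.03000e-01]), [[0.3, 0.6], [1.3, 0.4], [0.2, 1.4], [1.2, 0.5]]))
```

Emit:
servo_tool(series=[[0.75,[0.04,-0.14,-0.03],0],[0.75,[0.09,-0.33,-0.06],0],[0.75,[0.14,-0.52,-0.06],0],[0.75,[0.195,-0.71,-0.06],0],[0.75,[0.25,-0.9,-0.06],0]])

```text
time_s: 29.25
ee_pos: [504.2, -113.5, 243.6]
orientation: [0.974, 0.226, -0.001, -0.001]
ft_force: [1.9, 1.1, 0.5]
width: 66.0
grip_force: 0.0
```

Emit:
servo_tool(series=[[0.75,[0.055,-0.19,0],0],[0.75,[0.11,-0.38,0],0],[0.75,[0.165,-0.57,0],0],[0.75,[0.22,-0.76,0],0],[0.75,[0.27,-0.95,0],0]])

```text
time_s: 29.75
ee_pos: [460.3, 129.1, 243.7]
orientation: [0.974, 0.226, -0.001, 0.0]
ft_force: [1.1, -0.4, 1.3]
width: 66.0
grip_force: 0.0
```

```bash
python3 go.py 431.5,291,200
```

```text
tcp [460.3 129.1 243.7] yaw 26.2 tilt 0.14 q [-0.21  0.49 -0.24  1.98  0.17  0.69 -1.67] t 29.75 F [ 1.1 -0.4  1.3] w 66.0 g 0.0
431.5,291,200 -> [ 0.183 -0.632  0.174] mm [  46. -158.   44.]
```

Emit:
servo_tool(series=[[0.75,[0.05,-0.19,0],0],[0.75,[0.1,-0.37,0.05],0],[0.75,[0.15,-0.52,0.12],0],[0.75,[0.17,-0.58,0.16],0],[0.75,[0.17,-0.58,0.16],0]])

```text
time_s: 30.25
ee_pos: [433.4, 278.7, 202.4]
orientation: [0.973, 0.229, -0.002, 0.0]
ft_force: [-0.5, -0.4, -0.0]
width: 66.1
grip_force: 0.0
```

Emit:
servo_tool(series=[[0.75,[0,0,0],0],[0.75,[0,0,0],0],[0.75,[0,0,0],0]])

```text
time_s: 30.55
ee_pos: [436.7, 274.8, 205.1]
orientation: [0.974, 0.225, 0.0, 0.0]
ft_force: [-0.1, 0.0, -0.1]
width: 65.9
grip_force: 0.0
```

```bash
python3 go.py 431.5,291,125;python3 where.py 431.5,291 156,42,28
```

```text
tcp [436.7 274.8 205.1] yaw 26.0 tilt 0.06 q [-0.53  0.59 -0.2   1.92  0.19  0.65 -1.96] t 30.55 F [-0.1  0.  -0.1] w 65.9 g 0.0
431.5,291,125 -> [ 0.01  -0.068  0.32 ] mm [  2. -17.  80.]
wrist (array([431.5, 291.1]), 2653, 2875)
tcp px [[254.0, 243.0], [254.0, 224.0]] cap top px [[231.0, 207.0]]
scene (array([430.8, 292.1]), 134, 143)
side (array([433.2, 291.1]), 603, 708)
```

Emit:
servo_tool(series=[[0.75,[0.01,-0.068,0],0],[0.75,[0.01,-0.068,0.03],0],[0.75,[0.01,-0.068,0.1],0],[0.75,[0.01,-0.068,0.2],0],[0.75,[0.01,-0.068,0.3],0]])

```text
time_s: 31.2
ee_pos: [431.1, 292.1, 128.9]
orientation: [0.974, 0.226, 0.0, 0.0]
ft_force: [-0.0, 0.4, -0.2]
width: 66.0
grip_force: 0.0
```

Emit:
servo_tool(series=[[0.75,[0,0,0.01],0],[0.75,[0,0,0.01],0],[0.75,[0,0,0.01],0]])

```text
time_s: 31.5
ee_pos: [431.4, 293.0, 128.0]
orientation: [0.974, 0.226, 0.001, -0.0]
ft_force: [0.2, 0.1, 0.1]
width: 66.2
grip_force: 0.0
```

```bash
python3 go.py 431.5,291,124.5
```

```text
tcp [431.4 293.  128. ] yaw 26.2 tilt 0.09 q [-0.59  0.72 -0.15  1.97  0.23  0.46 -2.03] t 31.5 F [0.2 0.1 0.1] w 66.2 g 0.0
431.5,291,124.5 -> [-0.003  0.007  0.014] mm [-1.  2.  4.]
```

Emit:
servo_tool(series=[[0.7,[-0.003,0.007,0.014],0],[0.55,[-0.003,0.007,0.014],0],[0.3,[-0.003,0.007,0.014],0],[0.3,[-0.003,0.007,0.014],0],[0.3,[-0.003,0.007,0.014],0]], newtons=25)

```text
time_s: 32.0
ee_pos: [431.1, 290.8, 124.0]
orientation: [0.974, 0.226, 0.0, 0.0]
ft_force: [-0.1, -1.8, 3.5]
width: 41.3
grip_force: 25.0
```

Emit:
servo_tool(series=[[0.3,[0,0,0],0],[0.3,[0,0,0],0],[0.3,[0,0,0],0]], newtons=40)

```text
time_s: 32.3
ee_pos: [431.1, 290.8, 124.0]
orientation: [0.974, 0.226, 0.0, 0.0]
ft_force: [0.3, -1.5, 5.4]
width: 41.0
grip_force: 40.0
```

Emit:
servo_tool(series=[[0.3,[0,0,-0.01],0],[0.3,[0,0,-0.03],0],[0.3,[0,0,-0.1],0],[0.3,[0,0,-0.22],0],[0.3,[0,0,-0.38],0]])

```text
time_s: 32.8
ee_pos: [428.8, 289.7, 217.7]
orientation: [0.974, 0.227, -0.003, 0.001]
ft_force: [0.6, 0.3, -7.4]
width: 40.9
grip_force: 40.0
```

```bash
python3 go.py 446,-94.3,220
```

```text
tcp [428.8 289.7 217.7] yaw 26.2 tilt 0.38 q [-0.55  0.58 -0.21  1.9   0.18  0.69 -1.98] t 32.8 F [ 0.6  0.3 -7.4] w 40.9 g 40.0
446,-94.3,220 -> [-0.617  1.408 -0.004] mm [-154.  352.   -1.]
```

Emit:
servo_tool(series=[[0.3,[-0.05,0.12,0],0],[0.3,[-0.12,0.28,0],0],[0.3,[-0.19,0.44,0],0],[0.3,[-0.265,0.61,0],0],[0.3,[-0.34,0.78,0],0]])

```text
time_s: 33.3
ee_pos: [439.4, 76.8, 218.3]
orientation: [0.974, 0.227, -0.001, -0.0]
ft_force: [0.5, -0.7, -7.4]
width: 41.2
grip_force: 40.0
```

Emit:
servo_tool(series=[[0.3,[-0.07,0.16,0],0],[0.3,[-0.14,0.32,0],0],[0.3,[-0.21,0.47,0],0],[0.3,[-0.25,0.57,0],0],[0.3,[-0.27,0.62,0],0]])

```text
time_s: 33.8
ee_pos: [447.0, -93.9, 218.2]
orientation: [0.975, 0.224, -0.001, 0.0]
ft_force: [-0.4, 0.1, -7.0]
width: 40.9
grip_force: 40.0
```

Emit:
servo_tool(series=[[0.3,[0,0,0],0],[0.3,[0,0,0],0],[0.3,[0,0,0],0]])

```text
time_s: 34.1
ee_pos: [448.0, -88.8, 218.6]
orientation: [0.974, 0.228, -0.0, -0.001]
ft_force: [-0.1, 0.1, -7.1]
width: 41.3
grip_force: 40.0
```

```bash
python3 go.py 446,-94.3,135; python3 snap.py w8; python3 - <<'E'
from fit import *;import pickle
n="w8";P,im=pickle.load(open(n+".p","rb")),cv2.imread(f"pics/{n}.png")
print(trayfit(P,im,(446,-94.5),150,40))
E
```

```text
tcp [448.  -88.8 218.6] yaw 26.3 tilt 0.07 q [ 0.28  0.51 -0.27  2.07  0.24  0.6  -1.27] t 34.1 F [-0.1  0.1 -7.1] w 41.3 g 40.0
446,-94.3,135 -> [-0.017  0.016  0.334] mm [-4.  4. 84.]
([[230, 78], [347, 147], [310, 203], [171, 193]], (array([ 4.45751e+02, -9.37380e+01, -4.90000e-02]), [[0.1, 1.4], [1.1, 0.7], [30.2, 46.3], [0.2, 1.8]]))
```

View pics/w8.png

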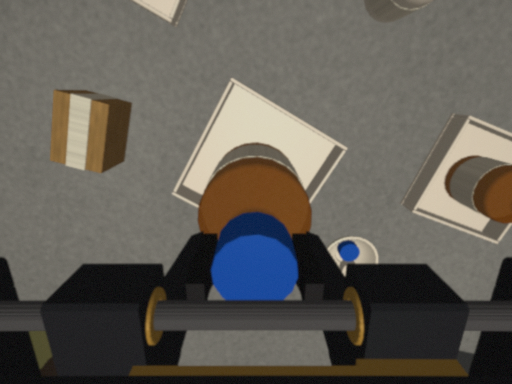

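The last wrist view shows the large bottle upright over the empty large tray (corners (232,78), (347,147) and (173,192)), with the medium bottle standing in its tray at the right. Lower.

Emit:
servo_tool(series=[[0.3,[-0.017,0.016,0.05],0],[0.3,[-0.017,0.016,0.14],0],[0.3,[-0.017,0.016,0.24],0],[0.3,[-0.017,0.016,0.31],0],[0.3,[-0.017,0.016,0.335],0]])

```text
time_s: 34.65
ee_pos: [445.7, -94.6, 133.7]
orientation: [0.974, 0.228, -0.001, -0.001]
ft_force: [-1.4, -0.1, -7.9]
width: 41.2
grip_force: 40.0
```

Emit:
servo_tool(series=[[0.3,[0,0,0],0],[0.3,[0,0,0],0],[0.3,[0,0,0],0]])

```text
time_s: 34.95
ee_pos: [447.1, -95.8, 135.9]
orientation: [0.974, 0.227, 0.001, 0.0]
ft_force: [0.3, 0.4, -7.3]
width: 41.5
grip_force: 40.0
```

```bash
python3 go.py 446,-94.2,123
```

```text
tcp [447.1 -95.8 135.9] yaw 26.2 tilt 0.12 q [ 0.23  0.66 -0.18  2.15  0.32  0.36 -1.34] t 34.95 F [ 0.3  0.4 -7.3] w 41.5 g 40.0
446,-94.2,123 -> [-0.001 -0.008  0.051] mm [-0. -2. 13.]
```

Emit:
servo_tool(series=[[0.3,[-0.001,-0.008,0.018],0],[0.3,[-0.001,-0.008,0.034],0],[0.3,[-0.001,-0.008,0.044],0],[0.3,[-0.001,-0.008,0.05],0],[0.3,[-0.001,-0.008,0.051],0]])

```text
time_s: 35.45
ee_pos: [445.1, -94.2, 122.0]
orientation: [0.974, 0.226, -0.0, 0.0]
ft_force: [-1.0, -0.4, -6.5]
width: 41.1
grip_force: 40.0
```

Emit:
servo_tool(series=[[0.3,[0,0,0.001],0],[0.3,[0,0,0.002],0],[0.3,[0,0,0.003],0],[0.3,[0,0,0.003],0]])

```text
time_s: 35.85
ee_pos: [445.1, -94.3, 122.0]
orientation: [0.974, 0.226, 0.0, 0.0]
ft_force: [-2.8, -0.1, 4.0]
width: 41.1
grip_force: 40.0
```

```bash
python3 go.py 446,-94.2,122
```

```text
tcp [445.1 -94.3 122. ] yaw 26.2 tilt 0.03 q [ 0.21  0.68 -0.16  2.17  0.33  0.31 -1.35] t 35.85 F [-2.8 -0.1  4. ] w 41.1 g 40.0
446,-94.2,122 -> [ 0.003  0.001 -0.   ] mm [ 1.  0. -0.]
```

In contact. Release and retreat.

Emit:
servo_tool(series=[[0.3,[0.002,0,0],0],[0.3,[0.002,0,0],0],[0.55,[0.002,0,0],0],[0.65,[0.002,0,0],0],[0.75,[0.002,0,0],0]])

```text
time_s: 36.35
ee_pos: [446.3, -93.9, 121.5]
orientation: [0.974, 0.226, 0.001, 0.0]
ft_force: [-0.4, 0.3, -1.0]
width: 62.5
grip_force: 0.0
```

Emit:
servo_tool(series=[[0.8,[0,0,-0.003],0],[0.8,[0,0,-0.04],0],[0.8,[0,0,-0.16],0],[0.8,[0,0,-0.34],0],[0.8,[0,0,-0.54],0]])

```text
time_s: 36.85
ee_pos: [444.6, -93.7, 258.0]
orientation: [0.974, 0.227, -0.001, -0.0]
ft_force: [1.2, -1.2, -0.6]
width: 70.6
grip_force: 0.0
```

Emit:
servo_tool(series=[[0.8,[0,0,-0.1],0],[0.8,[0,0,-0.1],0],[0.8,[0,0,-0.1],0],[0.8,[0,0,-0.1],0]])

```text
time_s: 37.25
ee_pos: [444.6, -94.0, 280.5]
orientation: [0.974, 0.226, -0.001, -0.0]
ft_force: [-0.1, 0.7, 0.0]
width: 70.6
grip_force: 0.0
```

```bash
python3 where.py 446,-94 154,42,28;python3 - <<'E'
from fit import *
P=cams.camera_params("wrist");im=cams.capture("wrist");print(trayfit(P,im,(446,-94),150,40))
for n in("scene","side"):
    P=cams.camera_params(n);im=cams.capture(n)
    print(n,capfit(P,im,(599,106.5),104,32,24),capfit(P,im,(549.5,-345),128,38,26))
    a=cv2.imread(f"pics/{n}0.png") ; d=cv2.absdiff(a,im).max(2); cv2.imwrite(f"pics/fin_{n}.png",im)
cv2.imwrite("pics/fin.png",np.hstack([cv2.imread(f"pics/fin_{n}.png")[90:340,100:500] for n in("scene","side")]))
E
```

```text
wrist (array([445.8, -94.1]), 1416, 1575)
tcp px [[254.0, 242.0], [254.0, 224.0]] cap top px [[255.0, 179.0]]
scene (array([446. , -93.4]), 239, 257)
side (array([447.7, -94.9]), 255, 329)
([[232, 76], [331, 135], [273, 224], [182, 176]], (array([444.837, -93.81 ,  -1.63 ]), [[0.3, 1.2], [0.9, 0.2], [0.6, 1.1], [1.7, 0.2]]))
scene (array([598.6, 107.4]), 120, 128) (array([ 549.4, -344. ]), 336, 377)
side (array([601. , 105.6]), 182, 238) (array([ 551.3, -346.1]), 105, 171)
```

View pics/fin.png

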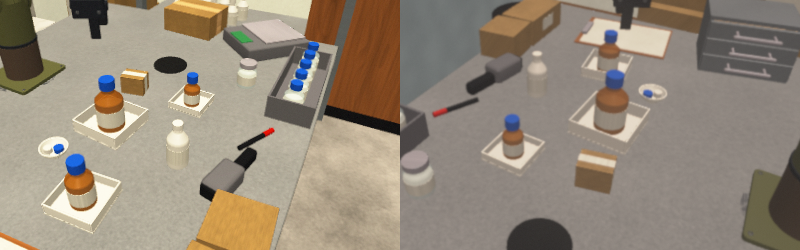

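All three bottles stand upright in the middle of their own trays, and the neighbours and the empty mat look as they should.

```bash
python3 -c "
from cell import order
print(order.job_done())"
```

```text
the job is handed in; nothing more can be done
None
```

I handed the job in at about 37 s. Each bottle stands upright within about 1–2 mm of its own tray's centre by the cameras, the mat is empty and the neighbours look unmoved. My first grip on the large bottle closed too high and pressed its cap top at about 10 N, but didn't shift it. I viewed 15 pictures, one over the limit of 14.

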